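# Set the bending bed to the long span

## Robot

A 6-joint arm with a two-finger parallel gripper is mounted at the origin on the work surface. World frame = base frame: x ahead of the robot, y to its left, z up, the work surface at z = 0. Lengths are in m, angles in degrees, forces in N, time in s.
With the tool pointing down it reaches from about 0.4 to 0.825 m from the base axis. Payload 7 kg.
Tool frame: the origin (TCP) lies at the very end of the fingers, on their centre line; the grasp point (between the pads) lies 19 mm behind it (r.grasp_offset is the z of the grasp point in the tool frame, in m); z points along the fingers, y is the direction in which the jaws open and shut (so a half turn about z gives the same grasp; the last joint's range is limited). The gripper opens to 88 mm and grips with 3 to 60 N. Pads are 19 mm wide; open, the fingers measure 130 mm over their backs; the gripper's body (78 mm by 193 mm) begins 47 mm behind the grasp point.
Start: joints at [-48.123, 20.546, 0.682, 0, -70.136, -16.507], TCP at [0.289, -0.61, 0.194] pointing down, gripper open.
Joint ranges: [-176.03, 176.03], [-82.01, 121.73], [-58.28, 71.71], [-173.87, 95.51], [-174.79, -0.11], [-173.66, 173.66]. Speed limits (degrees/s): [136.94, 136.94, 172.46, 180, 180, 180].

## Interface

Orientations are given as [roll, pitch, yaw] about the fixed x, y, z axes, in that order (R = Rz(yaw) Ry(pitch) Rx(roll)).
In Python, from plant import r, capture, calibration, order gives the robot as it stands.
- The arm moves only by the tool servo_tool, never from a script. Its arguments are lists of equal length, an entry for each row: "grip": the closure, from -1 (fully open) to 1 (shut), so that 0 is half open; "translation": the shift along the tool's x, y, z in m, a list of three; "turn": the turn about the tool's z in rad. A call has 1 to 10 rows; each row is the pose to reach, as a shift and turn from the pose commanded when the call began, along the tool's axes at that moment; what a row does not reach only later rows make up. A row lasts 1/12 s, in which the tool goes at most 41.7 mm and 7.16 degrees, less where a joint would pass 70% of its speed; a pose out of reach is approached as far as the arm can. A call with a gripper value outside its range is refused whole. The fingers move at their own pace and stop on an object; "newtons" is the grip in N (left out, the last holds). Time passes only in rows, so rows that repeat a pose let the fingers close. It gives the time, the measured TCP pose, the force and the opening at its end, in the units of the state.
- r.get_state(): the state, without advancing time (a new reading comes with each control period).
- capture(name): name is "scene" or "top"; returns (picture, depth): 384x512x3 uint8, blue, green, red; 384x512 float32, m along the optical axis (not along the pixel's ray), 0 where there is no reading.
- calibration(name): a dict with "fx", "fy", "cx", "cy" (pixels), "dist_coeffs" ([k1, k2, p1, p2, k3] as OpenCV has them; the pictures are not rectified), "view" (4x4, takes a point from world to camera coordinates). Camera axes: x right, y up, looking along -z (the intrinsics and any distortion apply to the point x, -y, -z); pixel columns grow to the right and rows downward; lengths in m; the calibration is good to about 2 mm. A picture is of the moment at which its call begins. calibration takes no time and is no camera call.
- order.close_job(): hands the job in, once; it reports no verdict.
The state is a dict: "time_s": time; "joints": joint angles; "qd": joint speeds; "joint_torque": joint torques, N m; "tcp_pos": TCP position; "eef_rot": TCP orientation; "contact_force": force on the tool from outside, world axes, zero at the start; "moment": the same for the moment, N m; "gripper_width": finger opening in m.
Only numpy, scipy, OpenCV 4.12 (cv2) and the standard library are available. Lean on these libraries where they do the work, as an engineer would, in place of code of your own. Each camera call takes 0.05 s, during which the arm holds its last target.

## Task

Change the bending bed over to its long span: push the top of each of the two thick steel rollers lying on the bed sideways with a fingertip so that it rolls outward, and leave it at rest centred along the broad black line on its own side, the left roller on the left line and the right roller on the right line. Roll them on the bed: do not pick them up or drag them without turning, and leave everything else on the bench where it stands.

Things in the scene. Friction and masses are not known exactly. Their poses are not given: they have to be found in the camera images.
- bed: Fixed steel bending bed, plate 130 mm (its x) by 360 mm (its y, the span). Flat top 22 mm above the bench; 10 mm high rails along both long edges leave a channel 112 mm wide, 10 mm high stops at y = +-172 mm. Brass plunger, 8 mm diameter, 5 mm high, in the middle. Origin: centre of the underside, on the bench. z up, x away from the robot, y to the left line; yaw within 20 degrees.
- line_left (a point): Middle of the broad black line (5 mm wide) across bed and rails, 125 mm on the +y side of the bed's middle: the left roller's long-span line. On the flat top, 22 mm above the bench; the line runs along the bed's x, and the point's axes are the bed's. (The thin grey lines 60 mm from the middle are the short span and do not count.)
- line_right (a point): The same on the other side: middle of the broad black line 125 mm on the -y side of the bed's middle, long-span line of the right roller.
- roller_left: Left support roller: ground steel cylinder, 30 mm diameter, 100 mm long, 0.45 to 0.7 kg, lying across the channel on the +y half, 50 to 77 mm short of its line. Origin: its centre, 37 mm above the bench; its x is its axis, y and z turn as it rolls. Pressed lightly (5 to 10 N) on top it rolls without slip, half as far as the fingertip travels; let go while moving it coasts some mm.
- roller_right: Right support roller, same as the left one, on the -y half of the bed. Fingertips grip the rollers (friction 0.6 to 0.9), so a fingertip held at a fixed height on the upper flank, below the top, wedges and presses very hard. Use light strokes across the very top, or a push with the finger's side at axis height.
- beam_cell: Bystander: aluminium beam load cell, 30 x 130 x 22 mm high, lying loose on the bench on the robot's side of the bed. Origin: centre of its underside.
- glue_bottle: Bystander: small amber bottle with white cap, 28 mm diameter, 60 mm tall, standing off the left end of the bed. Origin: centre of its underside.
- loading_roller: Bystander: small steel pin 20 mm diameter, 60 mm tall, standing upright on the bench beyond the bed. Origin: centre of its underside.
- cell_stack: Bystander: squared stack of stamped load cells, 34 x 34 x 30 mm high, on the bench beyond the bed. Origin: centre of its underside.
- pad_dish: Bystander: six-sided green dish with a brown pad, 74 mm across, 30 mm high, off the right end of the bed. Origin: centre of its underside.
- tweezers: Bystander: steel tweezers 120 mm long, 6 mm high, lying on the bench on the robot's side of the bed. Origin: centre of the underside.
Not all that is in view belongs to the job. What is shaped like the roller_left but turquoise is not meant. What is shaped like the roller_right but blue or yellow is not meant.

How it is judged:
By the outcome, as a careful person would: the job done as asked, in the order asked, and still so for the second after the job is handed in, with the robot touching nothing.
It also fails if it takes over 54 s, if anything falls off the work surface, if the arm or the gripper's body presses on something with over 40 N, if the wrist force passes 120 N, or if a joint passes its speed limit or range.

## Working session

There is one attempt and no reset: what is moved stays moved. The work goes in short steps, Python scripts to look and compute and a tool call to move; the robot and the scene stay as the last step left them, time stands still between calls to the robot, and variables do not carry over. Pictures are saved under pics/ and viewed, and the job is handed in when it is done.

Besides the shell and the picture viewer there is one more tool, called after "Emit:" by a JSON object that holds its "fn" and its "kwargs", one argument or row to a line. servo_tool: Moves the arm, as the interface text tells. Its arguments: {"type":"object","properties":{"grip":{"type":"array","items":{"type":"number"}},"translation":{"type":"array","items":{"type":"array","items":{"type":"number"}}},"turn":{"type":"array","items":{"type":"number"}},"newtons":{"type":"number"}},"required":["grip","translation","turn"]}

```bash
ls; mkdir -p pics
python3 - <<'E'
from plant import r,capture,calibration,order
import cv2,numpy as np
for n in ("scene","top"):
    p,d=capture(n); cv2.imwrite(f"pics/{n}0.png",p); np.save(f"{n}0.npy",d); print(n,calibration(n))
print(r.get_state())
E
```

```text
pics
scene {'fx': 442.42566449160773, 'fy': 442.42566449160773, 'cx': 256.5964108585702, 'cy': 186.79816603005546, 'dist_coeffs': array([0.02989591, 0.        , 0.        , 0.        , 0.        ]), 'view': array([[-0.82945099,  0.55848938, -0.01003343,  0.42932397],
       [-0.46567249, -0.6814592 ,  0.56459054,  0.23362459],
       [ 0.30848045,  0.47297248,  0.82531015, -1.22975718],
       [ 0.        ,  0.        ,  0.        ,  1.        ]])}
top {'fx': 364.7566896811184, 'fy': 364.7566896811184, 'cx': 257.5626637797615, 'cy': 194.9751423992698, 'dist_coeffs': array([-0.01452186,  0.        ,  0.        ,  0.        ,  0.        ]), 'view': array([[-0.00966181, -0.99987081, -0.01284541,  0.02261421],
       [ 0.99852696, -0.01033312,  0.05326485, -0.53258143],
       [-0.0533907 , -0.01231185,  0.9984978 , -0.86239847],
       [ 0.        ,  0.        ,  0.        ,  1.        ]])}
{'time_s': 0.1, 'joints': array([-4.81213664e+01,  2.05872400e+01,  6.39808688e-01, -1.62409491e-02,
       -7.01333035e+01, -1.65066328e+01]), 'qd': array([ 0.01200839, -0.06926944,  0.12111735,  0.10123138, -0.04644422,
       -0.07586522]), 'joint_torque': array([-3.03513603e-03, -5.84163415e+01,  2.93753350e+01,  7.01548934e+00,
        1.01879545e-02, -4.48532705e-05]), 'tcp_pos': array([ 0.28900382, -0.60949482,  0.19282809]), 'eef_rot': array([ 1.79918254e+02, -8.30166584e-03, -1.54633523e+02]), 'contact_force': array([-0.1379923 ,  0.67027946,  0.19329882]), 'moment': array([ 0.05407984,  0.00277931, -0.03245575]), 'gripper_width': 0.08767503440448442}
```

View pics/scene0.png

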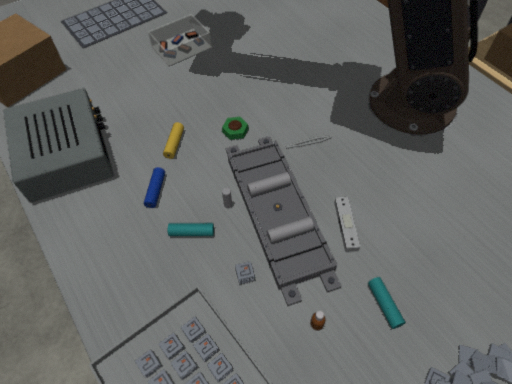

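View pics/top0.png

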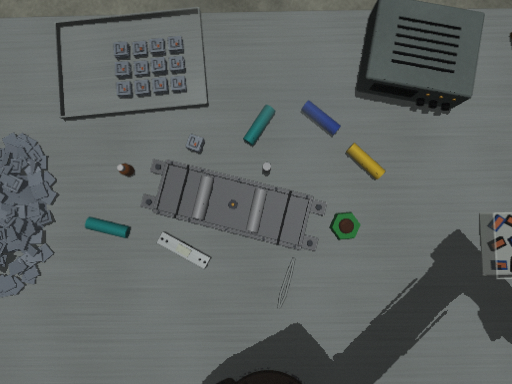

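The top view shows the bed from about (150,170) to (320,240). The grey steel rollers are at (202,197) and (257,210), and the black lines at about (180,190) and (285,217). Turquoise, blue and yellow cylinders lie off the bed, so they are not meant. I'll confirm this in an enlarged crop.

```bash
cat > h.py <<'E'
import numpy as np,cv2
from plant import calibration
def K(c): return np.array([[c['fx'],0,c['cx']],[0,c['fy'],c['cy']],[0,0,1]])
def proj(n,P):
    c=calibration(n);P=np.atleast_2d(P);V=c['view']
    q=P@V[:3,:3].T+V[:3,3]; q=q*[1,-1,-1]
    return cv2.projectPoints(q,np.zeros(3),np.zeros(3),K(c),c['dist_coeffs'])[0][:,0]
def toZ(n,uv,z):
    c=calibration(n);V=c['view'];R=V[:3,:3];o=-R.T@V[:3,3]
    u=cv2.undistortPoints(np.array(uv,float).reshape(-1,1,2),K(c),c['dist_coeffs'])[:,0]
    d=np.c_[u[:,0],-u[:,1],-np.ones(len(u))]@R
    return o+d*((z-o[2])/d[:,2])[:,None]
def rect(n,img,x0,x1,y0,y1,z,s=2000):
    # orthorectified at height z: rows: x decreasing, cols: y decreasing
    xs=np.arange(x1,x0,-1/s);ys=np.arange(y1,y0,-1/s)
    X,Y=np.meshgrid(xs,ys,indexing='ij')
    uv=proj(n,np.c_[X.ravel(),Y.ravel(),np.full(X.size,z)]).reshape(X.shape+(2,)).astype(np.float32)
    return cv2.remap(img,uv[...,0],uv[...,1],cv2.INTER_CUBIC)
E
python3 - <<'E'
import cv2,numpy as np
from h import *
p=cv2.imread('pics/top0.png')
c=p[150:260,135:335]; cv2.imwrite('pics/topcrop.png',cv2.resize(c,None,fx=4,fy=4,interpolation=cv2.INTER_CUBIC))
d=np.load('top0.npy')
for uv in [(202,197),(257,210),(190,194),(285,218),(180,190),(233,204)]:
    print(uv,d[uv[1],uv[0]],toZ('top',[uv],.022))
p=cv2.imread('pics/scene0.png')
c=p[130:305,215:345]; cv2.imwrite('pics/sccrop.png',cv2.resize(c,None,fx=3.4,fy=3.4,interpolation=cv2.INTER_CUBIC))
E
```

```text
(202, 197) 0.8402443 [[0.52890345 0.14988949 0.022     ]]
(257, 210) 0.83913726 [[0.49661494 0.01887357 0.022     ]]
(190, 194) 0.87055355 [[0.53637599 0.17863499 0.022     ]]
(285, 218) 0.8652482 [[ 0.47699293 -0.04738205  0.022     ]]
(180, 190) 0.87239826 [[0.54621099 0.20264585 0.022     ]]
(233, 204) 0.86106676 [[0.51145287 0.07590054 0.022     ]]
```

View pics/topcrop.png

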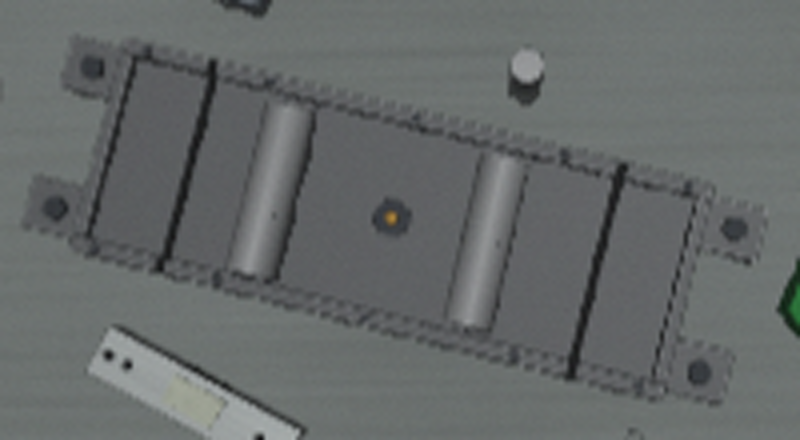

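View pics/sccrop.png

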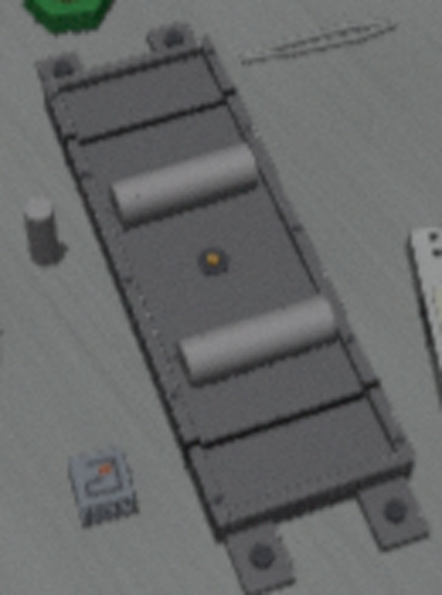

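```bash
cat > meas.py <<'E'
from h import *
def cr(pts): return (np.array(pts,float)+.5)/4-.5+[135,150]
def cloud(n,d):
    c=calibration(n);V=c['view'];v,u=np.mgrid[:d.shape[0],:d.shape[1]];m=d>0
    q=cv2.undistortPoints(np.c_[u[m],v[m]].astype(float).reshape(-1,1,2),K(c),c['dist_coeffs'])[:,0]
    z=d[m];P=np.c_[q[:,0]*z,-q[:,1]*z,-z];return (P-V[:3,3])@V[:3,:3]
def rollers(n,d,C,yaw,half=.165):
    P=cloud(n,d);cs,sn=np.cos(yaw),np.sin(yaw);L=(P[:,:2]-C)@np.array([[cs,-sn],[sn,cs]])
    m=(abs(L[:,0])<.056)&(abs(L[:,1])<half)
    out={}
    for s,k in ((1,'L'),(-1,'R')):
        q=m&(L[:,1]*s>0.01)&(P[:,2]>.042)&(P[:,2]<.056)
        Q=L[q];
        if len(Q)<5: continue
        f=np.polyfit(Q[:,0],Q[:,1],1);e=(Q[:,0].min()+Q[:,0].max())/2
        out[k]=(len(Q),np.round(Q.mean(0)*1e3,1),'slope deg',round(np.degrees(np.arctan(f[0])),1),'xr',np.round([Q[:,0].min()*1e3,Q[:,0].max()*1e3],1),'zmax',np.round(np.percentile(P[q][:,2],[50,95])*1e3,1))
    flat=(abs(L[:,0])<.045)&(abs(L[:,1])<.16)&(P[:,2]<.03)&(P[:,2]>.012)
    print(n,'flat z',np.median(P[flat][:,2]))
    return out
E
python3 - <<'E'
from meas import *
z=.027
ll=toZ('top',cr([(212,62),(162,268)]),.032)
rl=toZ('top',cr([(622,167),(572,377)]),.032)
pl=toZ('top',cr([(391,217)]),.027)
print(ll,rl,pl)
lm,rm=ll.mean(0),rl.mean(0)
C=(lm+rm)[:2]/2;print('C',C,'sep',np.linalg.norm(lm-rm))
v=(lm-rm)[:2];yaw=np.arctan2(-v[0],v[1]);print('yaw',np.degrees(yaw))
for a in (ll,rl):
    w=(a[0]-a[1])[:2];print(np.degrees(np.arctan2(w[1],w[0])),np.linalg.norm(w))
for n in('top','scene'):
    print(rollers(n,np.load(n+'0.npy'),C,yaw))
# reproject to scene
c,s=np.cos(yaw),np.sin(yaw);R=np.array([[c,-s],[s,c]])
for l in [(-.065,.125),(.065,.125),(-.065,-.125),(.065,-.125)]:
    p=proj('scene',[*(C+R@l),.032])[0];print('scenecrop',(p-[215,130])*3.4)
print('pl',(proj('scene',[*C,.027])[0]-[215,130])*3.4)
E
```

```text
[[0.60448135 0.18233776 0.032     ]
 [0.48276118 0.21182215 0.032     ]] [[ 0.53952971 -0.05966744  0.032     ]
 [ 0.41689185 -0.02872378  0.032     ]] [[0.51161687 0.07698036 0.027     ]]
C [0.51091602 0.07644217] sep 0.24998485266633744
yaw -15.168452710035398
-13.616533565009021 0.12524027759031225
-14.161141297612154 0.1264814384173804
top flat z 0.022421171339976995
{'L': (508, array([-1.1, 71.3]), 'slope deg', np.float64(1.2), 'xr', array([-51.1,  49. ]), 'zmax', array([49.9, 53.4])), 'R': (515, array([  1.8, -57.2]), 'slope deg', np.float64(1.7), 'xr', array([-48. ,  52.1]), 'zmax', array([50.1, 53.7]))}
scene flat z 0.02273672025465614
{'L': (530, array([ 0.6, 76.4]), 'slope deg', np.float64(1.3), 'xr', array([-51.3,  49.6]), 'zmax', array([50.2, 53.8])), 'R': (448, array([  2.8, -52.4]), 'slope deg', np.float64(1.4), 'xr', array([-48.5,  52.2]), 'zmax', array([50. , 53.9]))}
scenecrop [377.81748933 379.67037222]
scenecrop [184.48587078 441.12476281]
scenecrop [237.12411213  86.97731884]
scenecrop [ 65.3619027  134.51222733]
pl [212.61199018 254.17333536]
```

```bash
cat >> meas.py <<'E'
from scipy.optimize import least_squares
def bedrect(n,img,C,yaw,z=.022,s=2000):
    xs=np.arange(.07,-.07,-1/s);ys=np.arange(.18,-.18,-1/s)
    X,Y=np.meshgrid(xs,ys,indexing='ij');c,sn=np.cos(yaw),np.sin(yaw)
    W=np.c_[C[0]+c*X.ravel()-sn*Y.ravel(),C[1]+sn*X.ravel()+c*Y.ravel(),np.full(X.size,z)]
    uv=proj(n,W).reshape(X.shape+(2,)).astype(np.float32)
    return cv2.remap(img,uv[...,0],uv[...,1],cv2.INTER_CUBIC),xs,ys
def lines(n,img,C,yaw):
    g,xs,ys=bedrect(n,cv2.cvtColor(img,cv2.COLOR_BGR2GRAY),C,yaw);g=g.astype(float);o={}
    for s,k in((1,'L'),(-1,'R')):
        m=abs(ys-s*.125)<.010;pts=[]
        for x in np.arange(-.045,.046,.005):
            row=g[abs(xs-x)<.0026][:,m].mean(0);w=np.clip(np.median(row)-8-row,0,None)
            if w.sum()>20: pts.append((x,(w*ys[m]).sum()/w.sum()))
        pts=np.array(pts)
        if len(pts)<5: o[k]=None;continue
        f=np.polyfit(pts[:,0],pts[:,1],1);o[k]=(len(pts),'y0mm',round(f[1]*1e3,2),'slope',round(np.degrees(np.arctan(f[0])),2))
    return o
def cyl(n,d,C,yaw):
    P=cloud(n,d);cs,sn=np.cos(yaw),np.sin(yaw);L=(P[:,:2]-C)@np.array([[cs,-sn],[sn,cs]]);o={}
    for s,k in((1,'L'),(-1,'R')):
        q=(abs(L[:,0])<.054)&(L[:,1]*s>.01)&(L[:,1]*s<.164)&(P[:,2]>.037)&(P[:,2]<.056)
        if q.sum()<30: continue
        x,y,z=L[q,0],L[q,1],P[q,2]
        f=least_squares(lambda p:np.hypot(y-p[0]-p[1]*x,z-p[2])-.015,[y.mean(),0,.037],loss='soft_l1',f_scale=.001)
        o[k]=(q.sum(),'y0',round(f.x[0]*1e3,2),'slope',round(np.degrees(np.arctan(f.x[1])),2),'z',round(f.x[2]*1e3,2),'xmid',round((x.min()+x.max())*500,1))
    return o
E
python3 - <<'E'
from meas import *
C=np.array([.51092,.07644]);
for yd in(-15.17,-14.5):
  yaw=np.radians(yd)
  for n in('top','scene'):
    im=cv2.imread(f'pics/{n}0.png');print(yd,n,lines(n,im,C,yaw),'\n',cyl(n,np.load(n+'0.npy'),C,yaw))
yaw=np.radians(-14.5)
cv2.imwrite('pics/r0.png',np.vstack([bedrect(n,cv2.imread(f'pics/{n}0.png'),C,yaw)[0] for n in('top','scene')]))
E
```

```text
-15.17 top {'L': (19, 'y0mm', np.float64(125.59), 'slope', np.float64(0.3)), 'R': (19, 'y0mm', np.float64(-124.39), 'slope', np.float64(0.43))} 
 {'L': (np.int64(547), 'y0', np.float64(72.73), 'slope', np.float64(1.4), 'z', np.float64(36.96), 'xmid', np.float64(-1.1)), 'R': (np.int64(543), 'y0', np.float64(-57.11), 'slope', np.float64(1.95), 'z', np.float64(37.14), 'xmid', np.float64(2.0))}
-15.17 scene {'L': (19, 'y0mm', np.float64(126.55), 'slope', np.float64(0.3)), 'R': (19, 'y0mm', np.float64(-123.63), 'slope', np.float64(0.38))} 
 {'L': (np.int64(595), 'y0', np.float64(72.79), 'slope', np.float64(1.52), 'z', np.float64(37.3), 'xmid', np.float64(-0.9)), 'R': (np.int64(514), 'y0', np.float64(-56.86), 'slope', np.float64(1.95), 'z', np.float64(37.42), 'xmid', np.float64(2.1))}
-14.5 top {'L': (19, 'y0mm', np.float64(125.6), 'slope', np.float64(-0.37)), 'R': (19, 'y0mm', np.float64(-124.4), 'slope', np.float64(-0.25))} 
 {'L': (np.int64(547), 'y0', np.float64(72.71), 'slope', np.float64(0.73), 'z', np.float64(36.96), 'xmid', np.float64(-0.3)), 'R': (np.int64(543), 'y0', np.float64(-57.09), 'slope', np.float64(1.27), 'z', np.float64(37.14), 'xmid', np.float64(1.3))}
-14.5 scene {'L': (19, 'y0mm', np.float64(126.55), 'slope', np.float64(-0.36)), 'R': (19, 'y0mm', np.float64(-123.63), 'slope', np.float64(-0.26))} 
 {'L': (np.int64(595), 'y0', np.float64(72.77), 'slope', np.float64(0.85), 'z', np.float64(37.29), 'xmid', np.float64(-0.0)), 'R': (np.int64(514), 'y0', np.float64(-56.84), 'slope', np.float64(1.28), 'z', np.float64(37.42), 'xmid', np.float64(1.4))}
```

View pics/r0.png

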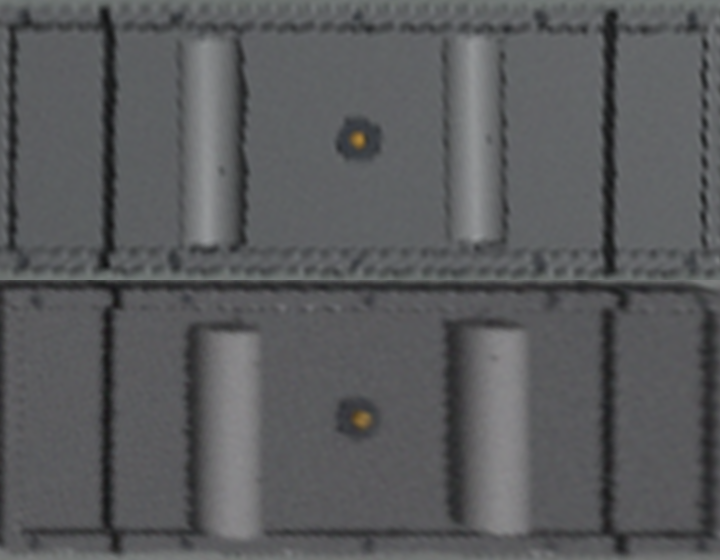

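The measurements agree. The plate top comes out at 22.4 to 22.7 mm, the line spacing at 250 mm, and the roller axes at 37 mm height. In bed y, the left roller has about 53 mm to go and the right about 67 mm. Next I work out the approach to the right roller, with the jaws shut and lying along the bed.

```bash
cat >> h.py <<'E'
YAW=np.radians(-14.85);C0=np.array([.51092,.07644])
_c,_s=np.cos(YAW),np.sin(YAW)
# bed centre corrected by +1 mm in bed y (mean of cameras)
Cb=C0+.001*np.array([-_s,_c])
def b2w(x,y): return Cb+np.array([_c*x-_s*y,_s*x+_c*y])
def w2b(p): d=np.asarray(p)[:2]-Cb; return np.array([_c*d[0]+_s*d[1],-_s*d[0]+_c*d[1]])
E
python3 - <<'E'
from h import *
from plant import r
s=r.get_state();t=b2w(.0016,-.045);print(t)
from scipy.spatial.transform import Rotation as Ro
R=Ro.from_euler('xyz',s['eef_rot'],degrees=True)
p=s['tcp_pos'];
print(R.inv().apply(np.array([*t,.15])-p), 'turn',np.radians(((-14.85-s['eef_rot'][2]+180)%360-180)*-1))
E
```

```text
[0.50118983 0.03349953]
[-0.46719751  0.49003738  0.04345959] turn -2.4396827218309762
```

Emit:
{"fn": "servo_tool", "kwargs": {
  "grip": [1,1,1,1,1,1,1,1,1,1],
  "translation": [
    [-0.023,0.024,0],
    [-0.046,0.049,0.002],
    [-0.07,0.073,0.004],
    [-0.093,0.098,0.006],
    [-0.117,0.122,0.009],
    [-0.14,0.147,0.012],
    [-0.163,0.171,0.015],
    [-0.187,0.196,0.018],
    [-0.21,0.22,0.02],
    [-0.234,0.245,0.022]
  ],
  "turn": [-0.12,-0.24,-0.36,-0.48,-0.6,-0.72,-0.84,-0.96,-1.08,-1.2],
  "newtons": 20
}}

```text
time_s: 0.93
tcp_pos: [0.3955, -0.2867, 0.1713]
eef_rot: [180.0, 0.0, -85.5]
contact_force: [1.2, -0.3, 0.2]
gripper_width: 0.0267
```

```bash
cat > go.py <<'E'
from h import *
from plant import r
from scipy.spatial.transform import Rotation as Ro
def st(x=None,y=None,z=.15):
    s=r.get_state();p=s['tcp_pos'];R=Ro.from_euler('xyz',s['eef_rot'],degrees=True)
    print('t',round(s['time_s'],2),'bed',np.round(w2b(p)*1e3,2),'z',np.round(p[2]*1e3,2),'rot',np.round(s['eef_rot'],2),'F',np.round(s['contact_force'],1),'w',round(s['gripper_width'],4),'j',np.round(s['joints'],1))
    if x is not None:
        print('move',np.round(R.inv().apply(np.array([*b2w(x,y),z])-p),4),'turn',np.radians(-((-14.85-s['eef_rot'][2]+180)%360-180)))
E
python3 -c "
from go import *
st(.0016,-.045)"
```

```text
t 0.93 bed [ -18.48 -381.54] z 171.34 rot [ 1.7998e+02  1.0000e-02 -8.5550e+01] F [ 1.2 -0.3  0.2] w 0.0267 j [-12.8   3.8 -24.1  -0.  -62.1  17.3]
move [-0.311  -0.1302  0.0214] turn -1.2338728826852738
```

Emit:
{"fn": "servo_tool", "kwargs": {
  "grip": [1,1,1,1,1,1,1,1,1,1],
  "translation": [
    [-0.031,-0.013,0.002],
    [-0.062,-0.026,0.004],
    [-0.093,-0.039,0.006],
    [-0.124,-0.052,0.009],
    [-0.155,-0.065,0.011],
    [-0.186,-0.078,0.013],
    [-0.218,-0.091,0.015],
    [-0.249,-0.104,0.017],
    [-0.28,-0.117,0.019],
    [-0.311,-0.13,0.021]
  ],
  "turn": [-0.124,-0.248,-0.372,-0.496,-0.62,-0.744,-0.868,-0.992,-1.116,-1.238]
}}

```text
time_s: 1.77
tcp_pos: [0.5029, 0.033, 0.1505]
eef_rot: [-180.0, 0.0, -14.6]
contact_force: [0.3, -0.4, -0.4]
gripper_width: 0.0006
```

Emit:
{"fn": "servo_tool", "kwargs": {
  "grip": [1,1],
  "translation": [
    [0,0,0],
    [0,0,0]
  ],
  "turn": [0,0]
}}

```text
time_s: 1.93
tcp_pos: [0.5029, 0.0328, 0.15]
eef_rot: [180.0, 0.1, -14.8]
contact_force: [-0.6, -0.4, -0.9]
gripper_width: 0.0006
```

Run:
```python
from go import *
st(.0016,-.045,.07)
from meas import *
from plant import capture
for n in('top','scene'):
    p,d=capture(n);cv2.imwrite(f'pics/{n}1.png',p);np.save(n+'1.npy',d)
p=cv2.imread('pics/scene1.png')[100:300,200:360];cv2.imwrite('pics/s1c.png',cv2.resize(p,None,fx=3,fy=3,interpolation=cv2.INTER_CUBIC))
# finger points from cloud
P=cloud('scene',np.load('scene1.npy'));b=np.array([w2b(q) for q in P[(P[:,2]>.14)&(P[:,2]<.21)]]);z=P[(P[:,2]>.14)&(P[:,2]<.21),2]
for lo in np.arange(.14,.21,.01):
    m=(z>lo)&(z<lo+.01)&(abs(b[:,0])<.1)&(abs(b[:,1])<.15)
    if m.any(): print(round(lo,2),m.sum(),np.round(b[m].min(0)*1e3),np.round(b[m].max(0)*1e3))
```

```text
t 1.93 bed [  3.47 -45.27] z 150.0 rot [ 1.7996e+02  6.0000e-02 -1.4790e+01] F [-0.6 -0.4 -0.9] w 0.0006 j [ 26.1   6.4 -24.1  -0.  -59.5  49.1]
move [-0.0018 -0.0003  0.08  ] turn 0.0009727469062238729
```

View pics/s1c.png

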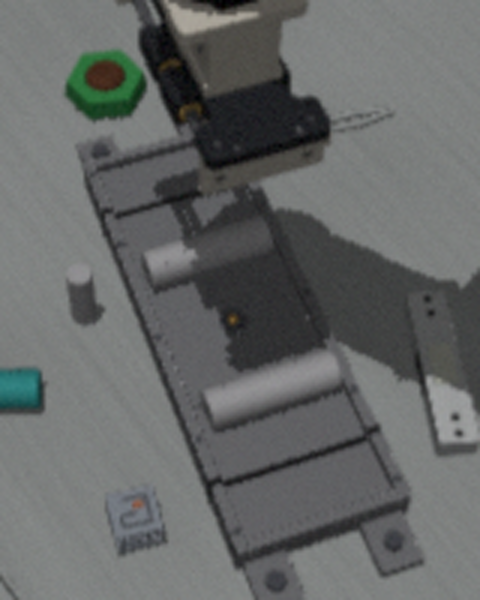

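Run:
```python
from meas import *
a=cv2.imread('pics/scene1.png')[140:200,240:310];cv2.imwrite('pics/s1d.png',cv2.convertScaleAbs(cv2.resize(a,None,fx=8,fy=8,interpolation=cv2.INTER_CUBIC),alpha=1.6))
print(proj('scene',[[*b2w(.0035,-.045),.15],[*b2w(.0035,-.045),.21]]))
d=np.load('scene1.npy');P=cloud('scene',d)
b=(P[:,:2]-Cb)@np.array([[_c,-_s],[_s,_c]]) if 0 else np.c_[(P[:,0]-Cb[0])*np.cos(YAW)+(P[:,1]-Cb[1])*np.sin(YAW),-(P[:,0]-Cb[0])*np.sin(YAW)+(P[:,1]-Cb[1])*np.cos(YAW)]
m=(abs(b[:,0])<.1)&(abs(b[:,1]+.045)<.12)&(P[:,2]>.06)
h,e=np.histogram(P[m,2],bins=np.arange(.06,.4,.02));print(h,e)
for lo in np.arange(.06,.3,.02):
    q=m&(P[:,2]>lo)&(P[:,2]<lo+.02)
    if q.any(): print(round(lo,2),q.sum(),np.round(b[q].min(0)*1e3),np.round(b[q].max(0)*1e3))
```

```text
[[270.3279987  157.66466043]
 [270.79809785 139.10023764]]
[   7    0    0    0    0    0    0    0    3  203  626 1287  238  243
  860  111] [0.06 0.08 0.1  0.12 0.14 0.16 0.18 0.2  0.22 0.24 0.26 0.28 0.3  0.32
 0.34 0.36 0.38]
0.06 7 [ 96. -64.] [100. -49.]
0.22 3 [ 14. -36.] [ 16. -29.]
0.24 203 [ -36. -133.] [43. 44.]
0.26 626 [ -35. -140.] [44. 50.]
0.28 1287 [ -35. -143.] [44. 52.]
```

View pics/s1d.png

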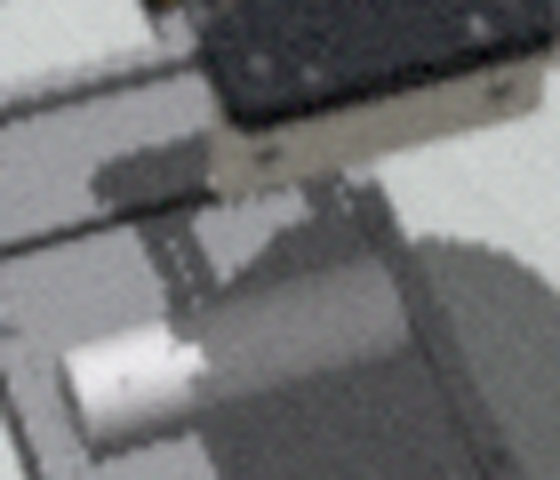

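Emit:
{"fn": "servo_tool", "kwargs": {
  "grip": [1,1,1,1,1,1],
  "translation": [
    [-0.001,0,0.02],
    [-0.001,0,0.05],
    [-0.001,0,0.075],
    [-0.001,0,0.09],
    [-0.001,0,0.094],
    [-0.001,0,0.094]
  ],
  "turn": [0,0,0,0,0,0]
}}

```text
time_s: 2.53
tcp_pos: [0.5011, 0.0303, 0.0559]
eef_rot: [179.9, 0.1, -15.1]
contact_force: [-0.4, 0.6, 0.5]
gripper_width: 0.0003
```

Emit:
{"fn": "servo_tool", "kwargs": {
  "grip": [1,1,1,1],
  "translation": [
    [0,0,0.001],
    [0,0,0.002],
    [0,0,0.003],
    [0,0,0.003]
  ],
  "turn": [0,0,0,0]
}}

```text
time_s: 2.87
tcp_pos: [0.5024, 0.0317, 0.0544]
eef_rot: [-179.9, -0.1, -15.0]
contact_force: [0.1, 0.6, -0.4]
gripper_width: 0.0007
```

Emit:
{"fn": "servo_tool", "kwargs": {
  "grip": [1,1],
  "translation": [
    [0,0,0.001],
    [0,0,0.001]
  ],
  "turn": [0,0]
}}

```text
time_s: 3.03
tcp_pos: [0.5021, 0.0317, 0.0529]
eef_rot: [-180.0, -0.0, -14.9]
contact_force: [0.2, 0.4, -0.5]
gripper_width: 0.0004
```

Emit:
{"fn": "servo_tool", "kwargs": {
  "grip": [1,1],
  "translation": [
    [0,0,0.001],
    [0,0,0.001]
  ],
  "turn": [0,0]
}}

```text
time_s: 3.2
tcp_pos: [0.5019, 0.0316, 0.0516]
eef_rot: [180.0, 0.0, -14.9]
contact_force: [0.2, -0.6, 0.5]
gripper_width: 0.0004
```

Emit:
{"fn": "servo_tool", "kwargs": {
  "grip": [1,1],
  "translation": [
    [0,0,0.0005],
    [0,0,0.0005]
  ],
  "turn": [0,0]
}}

```text
time_s: 3.37
tcp_pos: [0.5019, 0.0316, 0.0511]
eef_rot: [180.0, 0.0, -14.9]
contact_force: [-0.4, -0.1, -0.2]
gripper_width: 0.0002
```

Emit:
{"fn": "servo_tool", "kwargs": {
  "grip": [1,1],
  "translation": [
    [0,0,0.0005],
    [0,0,0.0005]
  ],
  "turn": [0,0]
}}

```text
time_s: 3.53
tcp_pos: [0.5019, 0.0315, 0.0505]
eef_rot: [180.0, 0.0, -14.9]
contact_force: [-0.1, -0.3, 0.0]
gripper_width: 0.0004
```

Run:
```python
from go import *
st()
from meas import *
from plant import capture
p,d=capture('scene');cv2.imwrite('pics/s2.png',p)
c=p[100:300,200:360];cv2.imwrite('pics/s2c.png',cv2.resize(c,None,fx=3,fy=3,interpolation=cv2.INTER_CUBIC))
print(cyl('scene',d,Cb,YAW),lines('scene',p,Cb,YAW))
```

```text
t 3.53 bed [  2.8  -46.72] z 50.54 rot [ 1.7999e+02  1.0000e-02 -1.4940e+01] F [-0.1 -0.3  0. ] w 0.0004 j [ 26.   12.8 -31.5  -0.  -45.7  49. ]
{'L': (np.int64(590), 'y0', np.float64(71.71), 'slope', np.float64(0.82), 'z', np.float64(37.36), 'xmid', np.float64(0.0)), 'R': (np.int64(211), 'y0', np.float64(-58.95), 'slope', np.float64(3.38), 'z', np.float64(37.33), 'xmid', np.float64(31.0))} {'L': (19, 'y0mm', np.float64(125.55), 'slope', np.float64(0.04)), 'R': (13, 'y0mm', np.float64(-120.68), 'slope', np.float64(-7.14))}
```

View pics/s2c.png

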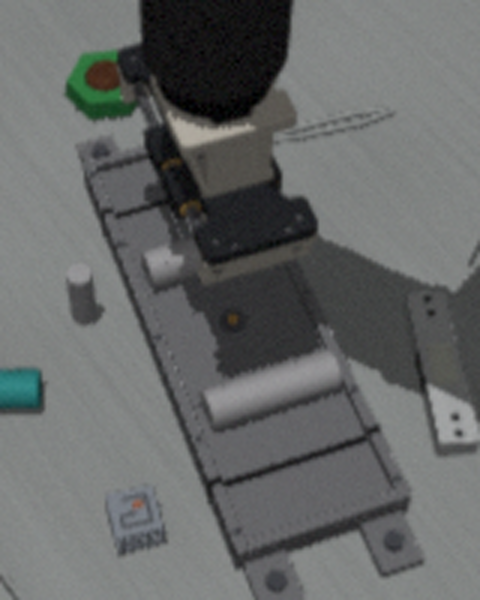

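No contact at 50.5 mm with the tip 11 mm off the axis, so the tip is narrower than I assumed. I'll lift and probe right above the axis.

Emit:
{"fn": "servo_tool", "kwargs": {
  "grip": [1,1,1,1,1,1],
  "translation": [
    [0,0,-0.004],
    [0,0.006,-0.004],
    [0,0.0115,-0.004],
    [0,0.0115,-0.003],
    [0,0.0115,-0.002],
    [0,0.0115,-0.002]
  ],
  "turn": [0,0,0,0,0,0]
}}

```text
time_s: 4.08
tcp_pos: [0.4988, 0.0202, 0.0525]
eef_rot: [180.0, 0.0, -15.0]
contact_force: [0.2, -0.3, 0.4]
gripper_width: 0.0004
```

Emit:
{"fn": "servo_tool", "kwargs": {
  "grip": [1,1],
  "translation": [
    [0,0,0.0005],
    [0,0,0.0005]
  ],
  "turn": [0,0]
}}

```text
time_s: 4.25
tcp_pos: [0.499, 0.0205, 0.052]
eef_rot: [180.0, 0.0, -14.9]
contact_force: [-0.5, 0.1, -0.2]
gripper_width: 0.0004
```

Emit:
{"fn": "servo_tool", "kwargs": {
  "grip": [1,1],
  "translation": [
    [0,0,0.0005],
    [0,0,0.0005]
  ],
  "turn": [0,0]
}}

```text
time_s: 4.42
tcp_pos: [0.499, 0.0205, 0.0516]
eef_rot: [180.0, 0.0, -14.9]
contact_force: [0.1, 0.2, 0.3]
gripper_width: 0.0008
```

Emit:
{"fn": "servo_tool", "kwargs": {
  "grip": [1,1],
  "translation": [
    [0,0,0.0003],
    [0,0,0.0003]
  ],
  "turn": [0,0]
}}

```text
time_s: 4.58
tcp_pos: [0.499, 0.0205, 0.0513]
eef_rot: [180.0, 0.0, -14.9]
contact_force: [0.5, -0.6, 0.4]
gripper_width: 0.0003
```

Emit:
{"fn": "servo_tool", "kwargs": {
  "grip": [1,1],
  "translation": [
    [0,0,0.0003],
    [0,0,0.0003]
  ],
  "turn": [0,0]
}}

```text
time_s: 4.75
tcp_pos: [0.499, 0.0205, 0.051]
eef_rot: [180.0, 0.0, -14.9]
contact_force: [-0.3, -0.6, 0.5]
gripper_width: 0.0008
```

Emit:
{"fn": "servo_tool", "kwargs": {
  "grip": [1,1],
  "translation": [
    [0,0,0.0003],
    [0,0,0.0003]
  ],
  "turn": [0,0]
}}

```text
time_s: 4.92
tcp_pos: [0.499, 0.0205, 0.0507]
eef_rot: [180.0, 0.0, -14.9]
contact_force: [0.2, -1.2, 0.3]
gripper_width: 0.0004
```

Emit:
{"fn": "servo_tool", "kwargs": {
  "grip": [1,1],
  "translation": [
    [0,0,0.0004],
    [0,0,0.0004]
  ],
  "turn": [0,0]
}}

```text
time_s: 5.08
tcp_pos: [0.499, 0.0204, 0.0503]
eef_rot: [180.0, 0.0, -14.9]
contact_force: [1.0, -0.4, 0.5]
gripper_width: 0.0005
```

Emit:
{"fn": "servo_tool", "kwargs": {
  "grip": [1,1],
  "translation": [
    [0,0,0.0004],
    [0,0,0.0004]
  ],
  "turn": [0,0]
}}

```text
time_s: 5.25
tcp_pos: [0.499, 0.0204, 0.0499]
eef_rot: [180.0, 0.0, -14.9]
contact_force: [-0.6, -0.3, 0.1]
gripper_width: 0.0005
```

Run:
```python
from go import *
st()
from meas import *
from plant import capture
p,d=capture('top');cv2.imwrite('pics/t3.png',p)
p2,d2=capture('scene');cv2.imwrite('pics/s3.png',p2)
print(cyl('top',d,Cb,YAW),cyl('scene',d2,Cb,YAW))
cv2.imwrite('pics/t3c.png',cv2.resize(p[150:260,135:335],None,fx=4,fy=4,interpolation=cv2.INTER_CUBIC))
```

```text
t 5.25 bed [  2.8  -58.21] z 49.9 rot [180.     0.   -14.94] F [-0.6 -0.3  0.1] w 0.0005 j [ 24.9  12.5 -32.   -0.  -45.5  50.1]
{'L': (np.int64(62), 'y0', np.float64(70.98), 'slope', np.float64(1.54), 'z', np.float64(36.94), 'xmid', np.float64(37.6))} {'L': (np.int64(594), 'y0', np.float64(71.76), 'slope', np.float64(1.23), 'z', np.float64(37.27), 'xmid', np.float64(-0.1)), 'R': (np.int64(190), 'y0', np.float64(-58.55), 'slope', np.float64(2.25), 'z', np.float64(37.26), 'xmid', np.float64(32.5))}
```

View pics/t3c.png

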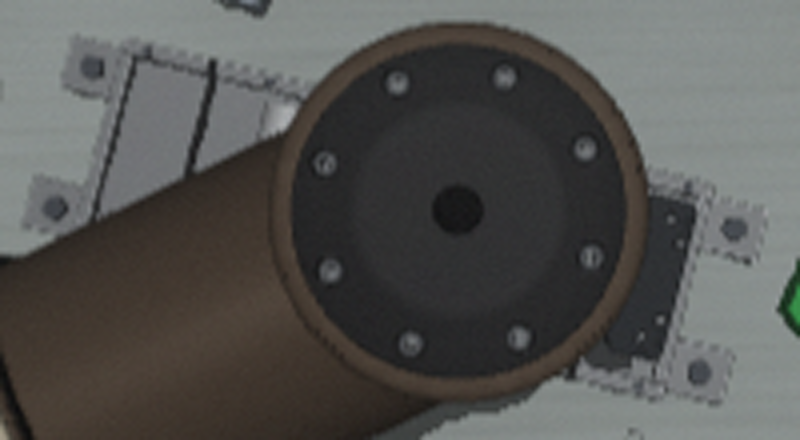

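Emit:
{"fn": "servo_tool", "kwargs": {
  "grip": [1,1],
  "translation": [
    [0,0,0.0004],
    [0,0,0.0004]
  ],
  "turn": [0,0]
}}

```text
time_s: 5.52
tcp_pos: [0.499, 0.0204, 0.0495]
eef_rot: [-180.0, 0.0, -14.9]
contact_force: [-0.2, 0.5, -0.3]
gripper_width: 0.0004
```

Emit:
{"fn": "servo_tool", "kwargs": {
  "grip": [1,1],
  "translation": [
    [0,0,0.0004],
    [0,0,0.0004]
  ],
  "turn": [0,0]
}}

```text
time_s: 5.68
tcp_pos: [0.499, 0.0205, 0.0491]
eef_rot: [180.0, 0.0, -14.9]
contact_force: [0.4, -0.1, -0.8]
gripper_width: 0.0007
```

Emit:
{"fn": "servo_tool", "kwargs": {
  "grip": [1,1],
  "translation": [
    [0,0,0.0004],
    [0,0,0.0004]
  ],
  "turn": [0,0]
}}

```text
time_s: 5.85
tcp_pos: [0.499, 0.0204, 0.0487]
eef_rot: [180.0, 0.0, -14.9]
contact_force: [0.0, -0.5, -0.3]
gripper_width: 0.0006
```

Run:
```python
from meas import *
from plant import capture
d=None
w=b2w(.0028,-.0582)
for z in (.05,.3,.4,.45,.5): print(z,(proj('top',[*w,z])[0]-[135,150])*4)
p,d=capture('top');
u,v=135+457//4,150+210//4;print('depth at hole',d[v,u],d[v,u+8])
P=cloud('top',np.where(d>0,d,0));m=(P[:,2]>.2)&(np.hypot(P[:,0]-.5,P[:,1]-.02)<.12);print(np.percentile(P[m,2],[50,90,99]),P[m&(P[:,2]>np.percentile(P[m,2],80))].mean(0))
# fingers in scene depth
p,d=capture('scene');P=cloud('scene',d)
cv2.imwrite('pics/s4c.png',cv2.convertScaleAbs(cv2.resize(p[120:220,225:325],None,fx=6,fy=6,interpolation=cv2.INTER_CUBIC),alpha=1.6))
b=np.array([w2b(q) for q in P]);
for lo in np.arange(.04,.14,.01):
    q=(abs(b[:,0])<.06)&(abs(b[:,1]+.06)<.11)&(P[:,2]>lo)&(P[:,2]<lo+.01)
    if q.any(): print(round(lo,2),q.sum(),np.round(b[q].min(0)*1e3),np.round(b[q].max(0)*1e3))
```

```text
0.05 [484.55069989 235.34539466]
0.3 [474.19319262 225.87042265]
0.4 [467.09466645 219.37664855]
0.45 [462.33715688 215.02440755]
0.5 [456.36175433 209.55797103]
depth at hole 0.36574474 0.3654029
[0.52056701 0.52459977 0.52570905] [0.49857795 0.01953324 0.52469288]
0.04 82 [ 14. -69.] [ 52. -42.]
0.05 93 [ 13. -66.] [ 52. -43.]
0.11 1 [ 14. -48.] [ 14. -48.]
0.12 2 [ 15. -45.] [ 15. -41.]
```

View pics/s4c.png

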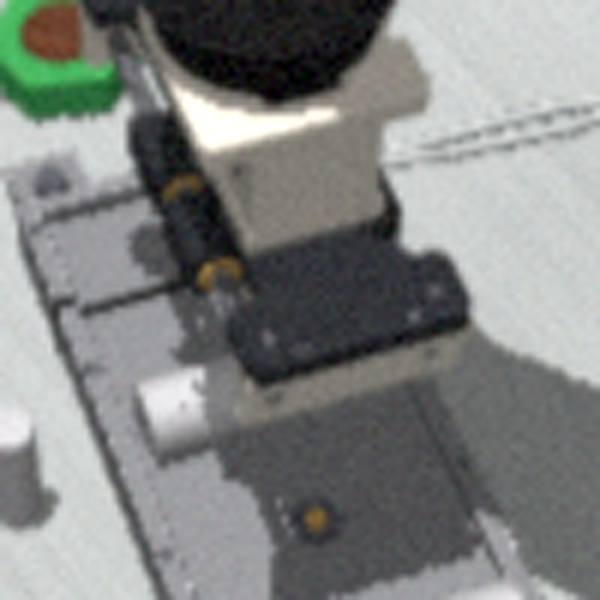

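Emit:
{"fn": "servo_tool", "kwargs": {
  "grip": [1,1],
  "translation": [
    [0,0,0.0005],
    [0,0,0.0005]
  ],
  "turn": [0,0]
}}

```text
time_s: 6.12
tcp_pos: [0.499, 0.0204, 0.0482]
eef_rot: [180.0, 0.0, -14.9]
contact_force: [-0.5, 0.1, 0.1]
gripper_width: 0.0004
```

Emit:
{"fn": "servo_tool", "kwargs": {
  "grip": [1,1],
  "translation": [
    [0,0,0.0005],
    [0,0,0.0005]
  ],
  "turn": [0,0]
}}

```text
time_s: 6.28
tcp_pos: [0.499, 0.0204, 0.0477]
eef_rot: [180.0, 0.0, -14.9]
contact_force: [0.1, 0.5, 0.2]
gripper_width: 0.0008
```

Emit:
{"fn": "servo_tool", "kwargs": {
  "grip": [1,1],
  "translation": [
    [0,0,0.0005],
    [0,0,0.0005]
  ],
  "turn": [0,0]
}}

```text
time_s: 6.45
tcp_pos: [0.4989, 0.0204, 0.0472]
eef_rot: [180.0, 0.0, -14.9]
contact_force: [0.8, 0.3, 0.6]
gripper_width: 0.0008
```

Run:
```python
from meas import *
from go import st
st()
d=np.load('scene1.npy');P=cloud('scene',d);b=np.array([w2b(q) for q in P])
q=(b[:,0]>.03)&(b[:,0]<.06)&(abs(b[:,1]+.045)<.12)&(P[:,2]>.2)
print(np.percentile(P[q,2],[0,1,2,5,10,50]))
```

```text
t 6.45 bed [  2.78 -58.24] z 47.18 rot [ 1.800e+02  1.000e-02 -1.495e+01] F [0.8 0.3 0.6] w 0.0008 j [ 24.9  12.8 -32.2  -0.  -45.1  50.1]
[0.24954156 0.25509035 0.25878259 0.26566029 0.27208071 0.4287165 ]
```

Emit:
{"fn": "servo_tool", "kwargs": {
  "grip": [1,1,1],
  "translation": [
    [0,0,0.0005],
    [0,0,0.001],
    [0,0,0.001]
  ],
  "turn": [0,0,0]
}}

```text
time_s: 6.7
tcp_pos: [0.4989, 0.0204, 0.0462]
eef_rot: [180.0, 0.0, -14.9]
contact_force: [0.1, -0.2, -0.3]
gripper_width: 0.0005
```

Emit:
{"fn": "servo_tool", "kwargs": {
  "grip": [1,1,1],
  "translation": [
    [0,0,0.0005],
    [0,0,0.001],
    [0,0,0.001]
  ],
  "turn": [0,0,0]
}}

```text
time_s: 6.95
tcp_pos: [0.4989, 0.0204, 0.0452]
eef_rot: [180.0, 0.0, -14.9]
contact_force: [-0.4, 0.1, -0.1]
gripper_width: 0.0004
```

I'm 7 mm below the expected contact with no force, so I'll lift, open the jaws and look at the real fingertips.

Emit:
{"fn": "servo_tool", "kwargs": {
  "grip": [1,1,-1,-1,-1,-1,-1,-1,-1],
  "translation": [
    [0,0,-0.02],
    [0,0,-0.05],
    [0,0,-0.08],
    [0,0,-0.1],
    [0,0,-0.1],
    [0,0,-0.1],
    [0,0,-0.1],
    [0,0,-0.1],
    [0,0,-0.1]
  ],
  "turn": [0,0,0,0,0,0,0,0,0]
}}

```text
time_s: 7.7
tcp_pos: [0.4983, 0.0202, 0.1442]
eef_rot: [179.9, 0.1, -14.9]
contact_force: [-0.9, 0.3, 0.3]
gripper_width: 0.0413
```

Run:
```python
from meas import *
from go import st
from plant import capture
st()
p,d=capture('scene');np.save('s5.npy',d)
cv2.imwrite('pics/s5c.png',cv2.convertScaleAbs(cv2.resize(p[80:220,205:345],None,fx=5,fy=5,interpolation=cv2.INTER_CUBIC),alpha=1.6))
P=cloud('scene',d);b=np.array([w2b(q) for q in P])
for lo in np.arange(.06,.3,.02):
    q=(abs(b[:,0])<.06)&(abs(b[:,1]+.06)<.12)&(P[:,2]>lo)&(P[:,2]<lo+.02)
    if q.any(): print(round(lo,2),q.sum(),np.round(b[q].min(0)*1e3),np.round(b[q].max(0)*1e3))
for y in(-.102,-.014): print((proj('scene',[*b2w(.0028,y),.145])[0]-[205,80])*5)
```

```text
t 7.7 bed [  2.24 -58.59] z 144.18 rot [ 1.7993e+02  1.0000e-01 -1.4950e+01] F [-0.9  0.3  0.3] w 0.0413 j [ 24.9   6.3 -25.2  -0.  -58.7  50.1]
0.2 9 [ 12. -93.] [ 14. -80.]
0.22 12 [  12. -101.] [ 15. -81.]
0.24 356 [ -36. -147.] [42. 31.]
0.26 571 [ -36. -153.] [43. 39.]
0.28 1221 [ -36. -156.] [43. 39.]
[283.25575069 298.35128529]
[353.58413722 450.50911844]
```

View pics/s5c.png

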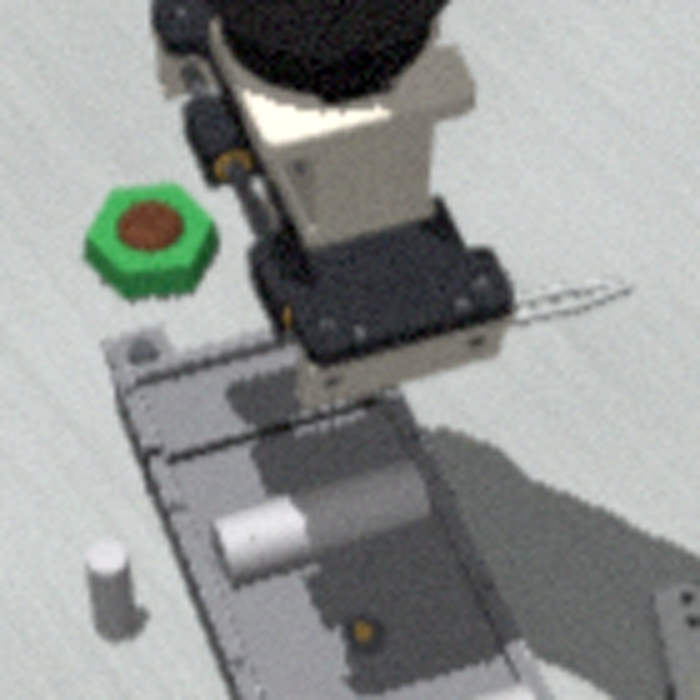

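Run:
```python
from meas import *
from go import st
from plant import capture
p,d=capture('scene')
np.save('s6.npy',d)
v,u=np.mgrid[:384,:512];m=d>0
P=cloud('scene',d);b=np.array([w2b(q) for q in P]);U=u[m];W=v[m]
q=(b[:,0]>-.03)&(b[:,0]<.035)&(abs(b[:,1]+.06)<.12)&(P[:,2]>.06)&(P[:,2]<.25)
for i in np.where(q)[0]: print(U[i],W[i],np.round(b[i]*1e3),round(P[i,2]*1e3))
cv2.imwrite('pics/s6c.png',cv2.convertScaleAbs(cv2.resize(p[125:185,245:315],None,fx=10,fy=10,interpolation=cv2.INTER_NEAREST),alpha=1.8))
for y in(-.08,-.10,-.038,-.017):
  for z in (.145,.165,.185,.205,.225): print(y,z,np.round((proj('scene',[*b2w(.012,y),z])[0]-[245,125])*10))
```

```text
247 95 [  21. -141.] 249
246 96 [  23. -141.] 246
247 96 [  21. -140.] 246
241 97 [  34. -138.] 250
241 98 [  35. -138.] 247
242 98 [  32. -140.] 245
255 114 [ 22. -86.] 248
249 115 [ 35. -87.] 249
257 116 [ 15. -96.] 230
257 117 [ 14. -99.] 224
257 118 [ 14. -98.] 222
258 118 [ 14. -93.] 226
257 119 [  14. -100.] 217
258 119 [ 14. -93.] 223
257 120 [  14. -100.] 213
258 120 [ 14. -91.] 222
259 120 [ 15. -84.] 230
258 121 [ 14. -93.] 217
259 121 [ 14. -87.] 224
258 122 [ 14. -93.] 215
259 122 [ 14. -87.] 221
260 122 [ 13. -84.] 224
259 123 [ 13. -88.] 216
260 123 [ 13. -84.] 220
259 124 [ 14. -88.] 214
260 124 [ 12. -86.] 215
260 125 [ 12. -85.] 214
261 125 [ 11. -82.] 216
260 126 [ 12. -85.] 210
261 126 [ 11. -82.] 213
261 127 [ 11. -81.] 211
263 146 [35. -5.] 247
299 150 [-25.  28.] 248
300 150 [-26.  29.] 249
301 150 [-28.  29.] 248
297 151 [-21.  28.] 247
298 151 [-22.  29.] 247
299 151 [-25.  28.] 246
300 151 [-26.  29.] 246
301 151 [-29.  29.] 245
291 152 [-9. 28.] 249
292 152 [-11.  28.] 249
293 152 [-12.  29.] 249
294 152 [-14.  30.] 249
295 152 [-16.  29.] 248
296 152 [-18. 
[... 950 characters left out ...]
158 [21. 29.] 246
277 158 [19. 28.] 244
269 159 [35. 28.] 247
270 159 [33. 30.] 248
271 159 [31. 29.] 247
272 159 [29. 29.] 246
273 159 [27. 29.] 245
274 159 [25. 28.] 243
269 160 [35. 29.] 245
270 160 [33. 30.] 245
-0.08 0.145 [160. 231.]
-0.08 0.165 [160. 171.]
-0.08 0.185 [160. 109.]
-0.08 0.205 [160.  45.]
-0.08 0.225 [160. -22.]
-0.1 0.145 [130. 164.]
-0.1 0.165 [129. 104.]
-0.1 0.185 [128.  41.]
-0.1 0.205 [128. -24.]
-0.1 0.225 [127. -91.]
-0.038 0.145 [226. 377.]
-0.038 0.165 [228. 318.]
-0.038 0.185 [229. 257.]
-0.038 0.205 [230. 194.]
-0.038 0.225 [231. 128.]
-0.017 0.145 [261. 452.]
-0.017 0.165 [262. 394.]
-0.017 0.185 [264. 333.]
-0.017 0.205 [266. 271.]
-0.017 0.225 [268. 206.]
```

View pics/s6c.png

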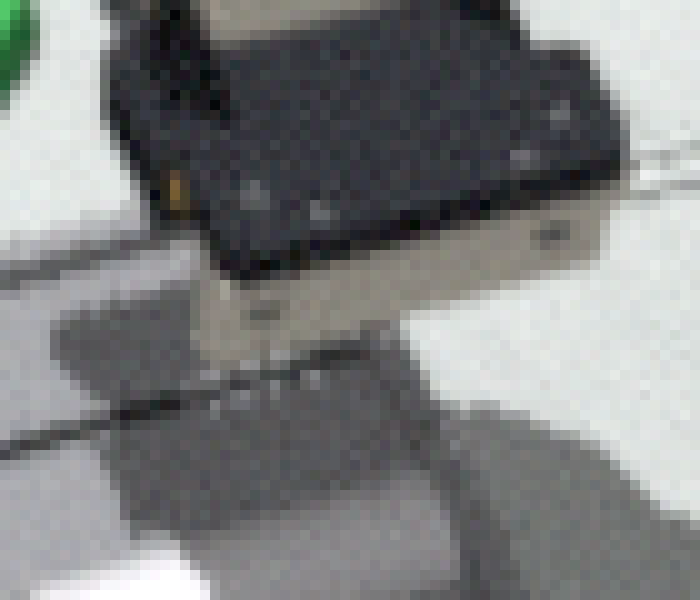

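Run:
```python
from meas import *
from go import st
st()
d=np.load('s6.npy')
np.set_printoptions(linewidth=220)
print((d[155:176,262:284]*1000).astype(int))
# expected plate depth
c=calibration('scene');V=c['view']
for uv in [(271,162),(271,168)]:
    w=toZ('scene',[uv],.022)[0];print(uv,w2b(w),-(V[:3,:3]@w+V[:3,3])[2])
for y,z in((-.017,.15),(-.038,.15)):
    w=np.array([*b2w(.012,y),z]);print(proj('scene',w),-(V[:3,:3]@w+V[:3,3])[2])
```

```text
t 7.8 bed [  2.47 -58.47] z 144.44 rot [ 1.7994e+02  7.0000e-02 -1.4950e+01] F [-0.7 -0.8  0.6] w 0.0496 j [ 24.9   6.3 -25.1  -0.  -58.7  50.1]
[[1099 1103  805  797  791  786  788  788  787  801  801  803  804  805  804  804  807  808  811  810  811  811]
 [1100 1100  807  798  797  798  801  803  801  803  802  806  802  805  806  806  812  812  813  811  814  817]
 [1096 1099  810  800  800  802  801  803  803  808  805  806  811  809  810  809  813  814  817  817 1087 1084]
 [1095 1097  812  803  802  805  805  805  808  810  807  810  812  815  813  815 1096 1094 1096 1085 1079 1085]
 [1093 1095 1092  806  804  807  809  810  808  810  812  812  815 1093 1094 1093 1090 1092 1097 1086 1082 1078]
 [1090 1093 1095  811  807  809  807  811  811 1096 1095 1091 1091 1090 1087 1092 1090 1090 1091 1087 1083 1079]
 [1090 1091 1090 1090  808  811 1091 1091 1093 1090 1088 1089 1091 1090 1090 1091 1087 1090 1090 1092 1081 1076]
 [1091 1089 1090 1088 1087 1085 1087 1088 1084 1088 1088 1092 1087 1089 1088 1087 1085 1088 1087 1090 1089 1077]
 [1087 1088 1089 1085 1087 1086 1080 1086 1083 1086
[... 926 characters left out ...]
071 1073 1073 1071 1074 1074 1073 1072]
 [1072 1071 1069 1070 1073 1073 1075 1069 1074 1072 1068 1071 1075 1074 1070 1070 1071 1073    0 1070 1070 1041]
 [1072 1067 1067 1068 1069 1071 1066 1067 1068 1067 1069 1069 1066 1069 1068 1065 1066 1073 1040 1038 1032 1035]
 [1066 1069 1067 1070 1067 1067 1073 1071 1065 1066 1069 1070 1070 1068 1036 1039 1030 1032 1035 1030 1031 1031]
 [1066 1067 1063 1066 1065 1067 1066 1063 1068 1066 1063 1037 1036 1030 1033 1033 1033 1027 1031 1029 1029 1031]]
(271, 162) [-0.02983668 -0.12544836] 1.089851019780605
(271, 168) [-0.02348409 -0.10813752] 1.079444183113814
[[271.11890759 168.76351061]] 0.9186540669887677
[[267.67351135 161.20673987]] 0.9299150126203495
```

Run:
```python
from plant import r
print(r.grasp_offset,[a for a in dir(r) if a[0]!='_'])
```

```text
-0.0188 ['Unreachable', 'get_state', 'grasp_offset']
```

Emit:
{"fn": "servo_tool", "kwargs": {
  "grip": [-1,-1,-1,-1,-1,-1],
  "translation": [
    [0,0,0],
    [0,0,0],
    [0,0,0],
    [0,0,0],
    [0,0,0],
    [0,0,0]
  ],
  "turn": [0,0,0,0,0,0]
}}

```text
time_s: 8.3
tcp_pos: [0.499, 0.0204, 0.1453]
eef_rot: [-180.0, -0.0, -14.9]
contact_force: [-0.0, -0.3, -0.7]
gripper_width: 0.0861
```

Run:
```python
from meas import *
from go import st
from plant import capture
st()
p,d=capture('scene')
v,u=np.mgrid[:384,:512];m=d>0
P=cloud('scene',d);b=np.array([w2b(q) for q in P]);U=u[m];W=v[m]
q=(b[:,0]>-.03)&(b[:,0]<.035)&(b[:,1]>-.15)&(b[:,1]<.025)&(P[:,2]>.06)&(P[:,2]<.243)
for i in np.where(q)[0][::3]: print(U[i],W[i],np.round(b[i]*1e3),round(P[i,2]*1e3))
cv2.imwrite('pics/s7c.png',cv2.convertScaleAbs(cv2.resize(p[105:185,235:315],None,fx=8,fy=8,interpolation=cv2.INTER_NEAREST),alpha=1.8))
```

```text
t 8.3 bed [  2.84 -58.18] z 145.26 rot [-180.     -0.    -14.94] F [-0.  -0.3 -0.7] w 0.0861 j [ 24.9   6.2 -25.1  -0.  -58.7  50.1]
254 110 [  15. -115.] 228
255 112 [  14. -110.] 228
255 114 [  15. -109.] 222
256 115 [  14. -106.] 222
256 117 [  13. -107.] 216
257 118 [  13. -100.] 219
258 119 [  11. -102.] 213
259 120 [   9. -101.] 210
258 122 [  11. -102.] 204
259 123 [   9. -102.] 201
260 124 [   6. -104.] 194
261 125 [   4. -102.] 193
261 126 [   4. -102.] 189
256 128 [  14. -107.] 182
262 129 [   2. -102.] 180
282 157 [-3.  1.] 205
278 158 [6. 2.] 206
281 158 [-1.  1.] 202
274 159 [14.  1.] 206
277 159 [8. 2.] 204
280 159 [ 0. -0.] 198
283 159 [-6.  0.] 196
274 160 [13. -0.] 200
277 160 [ 6. -1.] 197
280 160 [-0. -1.] 193
283 160 [-6. -0.] 192
274 161 [13. -1.] 197
277 161 [7. 1.] 196
280 161 [ 0. -0.] 192
283 161 [-6.  1.] 190
274 162 [13. -1.] 193
277 162 [ 6. -1.] 190
280 162 [1. 1.] 190
283 162 [-6.  0.] 186
275 163 [11. -0.] 190
278 163 [5. 1.] 189
281 163 [-3. -2.] 182
274 164 [13.  1.] 189
277 164 [ 6. -0.] 185
273 165 [15. -1.] 184
```

View pics/s7c.png

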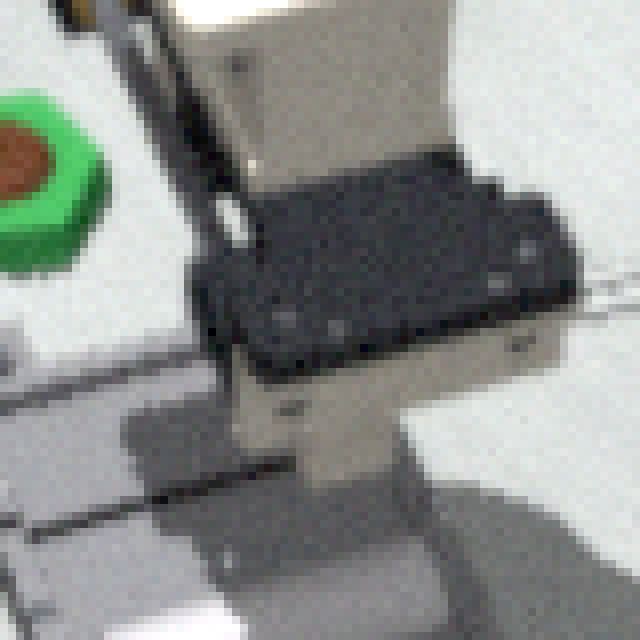

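The look with the jaws open settles it. The finger ends at (275,165), at a true height of about 180 mm, while the reported TCP z is 145 mm. So the fingers end about 33 to 35 mm above the reported point, which explains the missing contact. The pads are about 15 mm thick each. I expect contact at a reported z of about 18 to 20 mm and will probe there by force.

Emit:
{"fn": "servo_tool", "kwargs": {
  "grip": [1,1,1,1,1,1,1,1,1,1],
  "translation": [
    [0,-0.003,0.0],
    [0,-0.006,0.01],
    [0,-0.01,0.03],
    [0,-0.01,0.05],
    [0,-0.01,0.07],
    [0,-0.01,0.09],
    [0,-0.01,0.105],
    [0,-0.01,0.115],
    [0,-0.01,0.118],
    [0,-0.01,0.118]
  ],
  "turn": [0,0,0,0,0,0,0,0,0,0]
}}

```text
time_s: 9.18
tcp_pos: [0.5011, 0.03, 0.0264]
eef_rot: [179.9, 0.1, -14.9]
contact_force: [-0.4, -0.6, 0.4]
gripper_width: 0.0268
```

Emit:
{"fn": "servo_tool", "kwargs": {
  "grip": [1,1,1],
  "translation": [
    [0,0,0.001],
    [0,0,0.002],
    [0,0,0.002]
  ],
  "turn": [0,0,0]
}}

```text
time_s: 9.43
tcp_pos: [0.5021, 0.0304, 0.0259]
eef_rot: [-179.9, -0.1, -14.9]
contact_force: [-0.2, 0.7, 0.0]
gripper_width: 0.0064
```

Emit:
{"fn": "servo_tool", "kwargs": {
  "grip": [1,1,1],
  "translation": [
    [0,0,0.001],
    [0,0,0.002],
    [0,0,0.002]
  ],
  "turn": [0,0,0]
}}

```text
time_s: 9.68
tcp_pos: [0.5017, 0.0301, 0.0234]
eef_rot: [-180.0, -0.0, -14.9]
contact_force: [-0.1, -0.1, 1.1]
gripper_width: 0.0008
```

Emit:
{"fn": "servo_tool", "kwargs": {
  "grip": [1,1,1],
  "translation": [
    [0,0,0.0005],
    [0,0,0.001],
    [0,0,0.001]
  ],
  "turn": [0,0,0]
}}

```text
time_s: 9.93
tcp_pos: [0.5016, 0.0301, 0.0222]
eef_rot: [180.0, 0.0, -14.9]
contact_force: [0.4, 0.3, -0.4]
gripper_width: 0.0005
```

Emit:
{"fn": "servo_tool", "kwargs": {
  "grip": [1,1,1],
  "translation": [
    [0,0,0.0005],
    [0,0,0.001],
    [0,0,0.001]
  ],
  "turn": [0,0,0]
}}

```text
time_s: 10.18
tcp_pos: [0.5015, 0.0301, 0.0211]
eef_rot: [180.0, 0.0, -14.9]
contact_force: [0.5, -0.4, -0.5]
gripper_width: 0.0004
```

Emit:
{"fn": "servo_tool", "kwargs": {
  "grip": [1,1],
  "translation": [
    [0,0,0.0005],
    [0,0,0.0005]
  ],
  "turn": [0,0]
}}

```text
time_s: 10.35
tcp_pos: [0.5016, 0.0301, 0.0207]
eef_rot: [180.0, 0.0, -14.9]
contact_force: [-1.6, -0.1, -0.2]
gripper_width: 0.0003
```

Emit:
{"fn": "servo_tool", "kwargs": {
  "grip": [1,1],
  "translation": [
    [0,0,0.0005],
    [0,0,0.0005]
  ],
  "turn": [0,0]
}}

```text
time_s: 10.52
tcp_pos: [0.5015, 0.0301, 0.0202]
eef_rot: [180.0, 0.0, -14.9]
contact_force: [-0.8, 0.4, 0.0]
gripper_width: 0.0008
```

Emit:
{"fn": "servo_tool", "kwargs": {
  "grip": [1,1],
  "translation": [
    [0,0,0.0005],
    [0,0,0.0005]
  ],
  "turn": [0,0]
}}

```text
time_s: 10.68
tcp_pos: [0.5016, 0.0301, 0.0197]
eef_rot: [180.0, 0.0, -14.9]
contact_force: [0.5, 0.5, -0.9]
gripper_width: 0.0003
```

Emit:
{"fn": "servo_tool", "kwargs": {
  "grip": [1,1],
  "translation": [
    [0,0,0.0005],
    [0,0,0.0005]
  ],
  "turn": [0,0]
}}

```text
time_s: 10.85
tcp_pos: [0.5016, 0.0301, 0.0193]
eef_rot: [-180.0, -0.0, -14.9]
contact_force: [-0.1, -0.3, 0.9]
gripper_width: 0.0006
```

Emit:
{"fn": "servo_tool", "kwargs": {
  "grip": [1,1],
  "translation": [
    [0,0,0.0005],
    [0,0,0.0005]
  ],
  "turn": [0,0]
}}

```text
time_s: 11.02
tcp_pos: [0.5017, 0.0301, 0.0189]
eef_rot: [-180.0, -0.0, -14.9]
contact_force: [-1.0, 0.1, 3.0]
gripper_width: 0.0004
```

Emit:
{"fn": "servo_tool", "kwargs": {
  "grip": [1,1],
  "translation": [
    [0,0,0.0005],
    [0,0,0.0005]
  ],
  "turn": [0,0]
}}

```text
time_s: 11.18
tcp_pos: [0.5018, 0.0301, 0.0185]
eef_rot: [-180.0, -0.0, -14.9]
contact_force: [-1.3, 0.3, 4.1]
gripper_width: 0.0003
```

Emit:
{"fn": "servo_tool", "kwargs": {
  "grip": [1,1],
  "translation": [
    [0,0,0.0005],
    [0,0,0.0005]
  ],
  "turn": [0,0]
}}

```text
time_s: 11.35
tcp_pos: [0.5019, 0.0302, 0.0183]
eef_rot: [-180.0, -0.0, -14.9]
contact_force: [-1.5, 1.4, 8.0]
gripper_width: 0.0003
```

Emit:
{"fn": "servo_tool", "kwargs": {
  "grip": [1,1],
  "translation": [
    [0,0,0.0005],
    [0,0,0.0005]
  ],
  "turn": [0,0]
}}

```text
time_s: 11.52
tcp_pos: [0.502, 0.0303, 0.0181]
eef_rot: [-180.0, -0.0, -14.9]
contact_force: [-3.5, 1.5, 12.0]
gripper_width: 0.0003
```

Contact came at a reported z of 19.2 mm, with a stiffness of about 8 N/mm. Easing to about 7 N, then the first gentle stroke of 44 mm of fingertip (22 mm of roller).

Emit:
{"fn": "servo_tool", "kwargs": {
  "grip": [1,1,1,1,1,1,1,1,1,1],
  "translation": [
    [0,0.0005,-0.0005],
    [0,0.002,-0.0005],
    [0,0.005,-0.0005],
    [0,0.01,-0.0005],
    [0,0.016,-0.0005],
    [0,0.022,-0.0005],
    [0,0.027,-0.0005],
    [0,0.03,-0.0005],
    [0,0.0315,-0.0005],
    [0,0.032,-0.0005]
  ],
  "turn": [0,0,0,0,0,0,0,0,0,0]
}}

```text
time_s: 12.35
tcp_pos: [0.4947, -0.0007, 0.0188]
eef_rot: [-179.9, -0.1, -14.9]
contact_force: [-0.6, -0.1, 9.1]
gripper_width: 0.0008
```

Run:
```python
from meas import *
from go import st
from plant import capture
st()
p2,d2=capture('scene');print(cyl('scene',d2,Cb,YAW))
st()
```

```text
t 12.35 bed [  4.05 -79.76] z 18.77 rot [-1.7993e+02 -1.4000e-01 -1.4920e+01] F [-0.6 -0.1  9.1] w 0.0008 j [ 22.8  14.6 -34.6   0.  -40.6  52.3]
{'L': (np.int64(601), 'y0', np.float64(71.78), 'slope', np.float64(1.16), 'z', np.float64(37.28), 'xmid', np.float64(-0.5)), 'R': (np.int64(164), 'y0', np.float64(-74.03), 'slope', np.float64(1.89), 'z', np.float64(37.39), 'xmid', np.float64(35.5))}
t 12.4 bed [  4.06 -79.72] z 18.79 rot [-1.7993e+02 -1.4000e-01 -1.4920e+01] F [-0.4 -0.9  9. ] w 0.0002 j [ 22.8  14.6 -34.6   0.  -40.6  52.3]
```

Emit:
{"fn": "servo_tool", "kwargs": {
  "grip": [1,1,1,1,1,1,1,1,1,1],
  "translation": [
    [0,0.0015,0],
    [0,0.0045,0],
    [0,0.0075,0],
    [0,0.009,0],
    [0,0.009,0],
    [0,0.009,0],
    [0,0.009,-0.002],
    [0,0.009,-0.006],
    [-0.001,-0.005,-0.006],
    [-0.001,-0.013,-0.006]
  ],
  "turn": [0,0,0,0,0,0,0,0,0,0]
}}

```text
time_s: 13.23
tcp_pos: [0.4954, 0.0123, 0.0238]
eef_rot: [180.0, 0.0, -15.0]
contact_force: [0.8, -0.2, -0.7]
gripper_width: 0.0004
```

Emit:
{"fn": "servo_tool", "kwargs": {
  "grip": [1,1],
  "translation": [
    [0,0,0],
    [0,0,0]
  ],
  "turn": [0,0]
}}

```text
time_s: 13.4
tcp_pos: [0.4954, 0.0122, 0.0235]
eef_rot: [180.0, 0.0, -14.9]
contact_force: [-0.2, -0.8, 0.1]
gripper_width: 0.0001
```

Run:
```python
from meas import *
from go import st
from plant import capture
p2,d2=capture('scene');print(cyl('scene',d2,Cb,YAW))
st()
```

```text
{'L': (np.int64(590), 'y0', np.float64(71.74), 'slope', np.float64(1.13), 'z', np.float64(37.3), 'xmid', np.float64(-0.3)), 'R': (np.int64(197), 'y0', np.float64(-78.39), 'slope', np.float64(1.16), 'z', np.float64(37.09), 'xmid', np.float64(33.1))}
t 13.45 bed [  1.39 -67.31] z 23.53 rot [ 1.7998e+02  4.0000e-02 -1.4910e+01] F [-0.  -0.9  0.3] w -0.0001 j [ 24.2  14.4 -34.   -0.  -41.6  50.9]
```

Emit:
{"fn": "servo_tool", "kwargs": {
  "grip": [1,1,1,1,1],
  "translation": [
    [0,0,0.003],
    [0,0,0.005],
    [0,0,0.0058],
    [0,0,0.0058],
    [0,0,0.0058]
  ],
  "turn": [0,0,0,0,0]
}}

```text
time_s: 13.87
tcp_pos: [0.4958, 0.0117, 0.0182]
eef_rot: [180.0, -0.0, -14.9]
contact_force: [-1.2, -0.1, 6.0]
gripper_width: 0.0005
```

Emit:
{"fn": "servo_tool", "kwargs": {
  "grip": [1,1,1,1,1,1,1,1,1,1],
  "translation": [
    [0,0.001,0],
    [0,0.004,0],
    [0,0.009,0],
    [0,0.016,0],
    [0,0.023,0],
    [0,0.03,0],
    [0,0.037,0],
    [0,0.042,0],
    [0,0.045,0],
    [0,0.046,0]
  ],
  "turn": [0,0,0,0,0,0,0,0,0,0]
}}

```text
time_s: 14.7
tcp_pos: [0.4848, -0.0328, 0.0187]
eef_rot: [-180.0, -0.1, -14.9]
contact_force: [-0.1, -0.3, 9.6]
gripper_width: 0.0007
```

Emit:
{"fn": "servo_tool", "kwargs": {
  "grip": [1,1,1,1,1,1,1,1],
  "translation": [
    [0,0,0],
    [0,0,0],
    [0,0,-0.002],
    [0,0,-0.006],
    [0,-0.007,-0.006],
    [0,-0.015,-0.006],
    [0,-0.022,-0.006],
    [0,-0.022,-0.006]
  ],
  "turn": [0,0,0,0,0,0,0,0]
}}

```text
time_s: 15.37
tcp_pos: [0.4901, -0.0098, 0.0238]
eef_rot: [-180.0, -0.0, -14.9]
contact_force: [-0.8, -0.3, -0.5]
gripper_width: 0.0002
```

Run:
```python
from meas import *
from go import st
from plant import capture
p2,d2=capture('scene');print(cyl('scene',d2,Cb,YAW))
st()
```

```text
{'L': (np.int64(589), 'y0', np.float64(71.78), 'slope', np.float64(1.28), 'z', np.float64(37.3), 'xmid', np.float64(-0.5)), 'R': (np.int64(189), 'y0', np.float64(-100.24), 'slope', np.float64(-0.52), 'z', np.float64(37.41), 'xmid', np.float64(34.1))}
t 15.42 bed [  1.7  -90.26] z 23.74 rot [ 1.7999e+02  2.0000e-02 -1.4870e+01] F [-0.5 -0.5 -0.4] w 0.0004 j [ 21.9  13.9 -34.8  -0.  -41.4  53.3]
```

Emit:
{"fn": "servo_tool", "kwargs": {
  "grip": [1,1,1,1,1],
  "translation": [
    [0,0,0.003],
    [0,0,0.005],
    [0,0,0.0058],
    [0,0,0.0058],
    [0,0,0.0058]
  ],
  "turn": [0,0,0,0,0]
}}

```text
time_s: 15.83
tcp_pos: [0.4896, -0.0114, 0.0184]
eef_rot: [180.0, -0.0, -14.9]
contact_force: [-1.4, 1.7, 4.5]
gripper_width: 0.0008
```

Emit:
{"fn": "servo_tool", "kwargs": {
  "grip": [1,1,1,1,1,1,1,1,1,1],
  "translation": [
    [0,0.001,0],
    [0,0.004,0],
    [0,0.009,0],
    [0,0.015,0],
    [0,0.021,0],
    [0,0.027,0],
    [0,0.032,0],
    [0,0.036,0],
    [0,0.0385,0],
    [0,0.039,0]
  ],
  "turn": [0,0,0,0,0,0,0,0,0,0]
}}

```text
time_s: 16.67
tcp_pos: [0.4802, -0.0491, 0.0185]
eef_rot: [-180.0, -0.1, -15.0]
contact_force: [1.5, -0.1, 4.9]
gripper_width: 0.0006
```

Emit:
{"fn": "servo_tool", "kwargs": {
  "grip": [1,1,1,1,1,1,1,1],
  "translation": [
    [0,0,0],
    [0,0,0],
    [0,0,-0.002],
    [0,0,-0.006],
    [0,-0.005,-0.006],
    [0,-0.01,-0.006],
    [0,-0.012,-0.006],
    [0,-0.012,-0.006]
  ],
  "turn": [0,0,0,0,0,0,0,0]
}}

```text
time_s: 17.33
tcp_pos: [0.4825, -0.0367, 0.0239]
eef_rot: [180.0, 0.0, -14.9]
contact_force: [-0.2, 0.5, 0.1]
gripper_width: 0.0003
```

Run:
```python
from meas import *
from go import st
from plant import capture
p2,d2=capture('scene');print(cyl('scene',d2,Cb,YAW))
cv2.imwrite('pics/s8.png',cv2.convertScaleAbs(cv2.resize(p2[100:300,200:360],None,fx=3,fy=3,interpolation=cv2.INTER_CUBIC),alpha=1.5))
st()
```

```text
{'L': (np.int64(596), 'y0', np.float64(71.81), 'slope', np.float64(1.02), 'z', np.float64(37.33), 'xmid', np.float64(-0.8)), 'R': (np.int64(178), 'y0', np.float64(-121.57), 'slope', np.float64(2.7), 'z', np.float64(37.29), 'xmid', np.float64(34.5))}
t 17.38 bed [   1.44 -117.89] z 23.93 rot [ 1.7998e+02  3.0000e-02 -1.4910e+01] F [-0.6  0.1 -0.5] w -0.0002 j [ 19.   13.4 -35.5  -0.  -41.2  56.1]
```

View pics/s8.png

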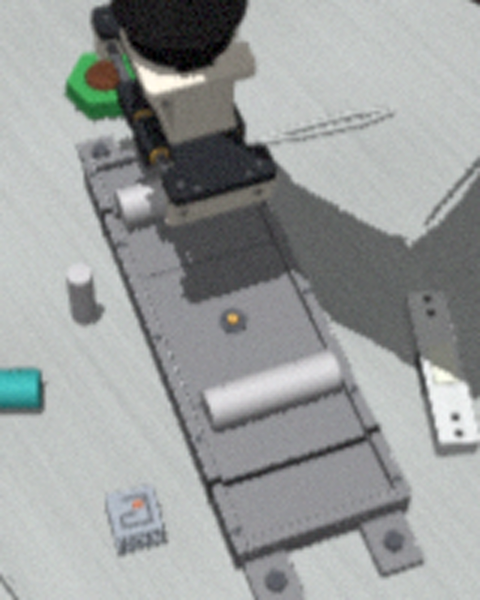

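Emit:
{"fn": "servo_tool", "kwargs": {
  "grip": [1,1,1,1,1,1,1,1,1,1],
  "translation": [
    [0,0,-0.01],
    [0,-0.015,-0.02],
    [0,-0.04,-0.025],
    [0,-0.07,-0.025],
    [0,-0.1,-0.025],
    [0,-0.13,-0.025],
    [0,-0.155,-0.025],
    [-0.001,-0.172,-0.015],
    [-0.001,-0.178,-0.005],
    [-0.001,-0.178,-0.001]
  ],
  "turn": [0,0,0,0,0,0,0,0,0,0]
}}

```text
time_s: 18.22
tcp_pos: [0.5265, 0.1354, 0.0229]
eef_rot: [179.9, 0.1, -14.9]
contact_force: [-1.1, 0.0, 0.1]
gripper_width: 0.0004
```

Emit:
{"fn": "servo_tool", "kwargs": {
  "grip": [1,1],
  "translation": [
    [0,0,0],
    [0,0,0]
  ],
  "turn": [0,0]
}}

```text
time_s: 18.38
tcp_pos: [0.5265, 0.1336, 0.0243]
eef_rot: [179.9, 0.1, -15.0]
contact_force: [-0.2, -0.0, -0.7]
gripper_width: 0.0002
```

Run:
```python
from meas import *
from go import st
from plant import capture
for n in('scene','top'):
    p2,d2=capture(n);print(n,cyl(n,d2,Cb,YAW),lines(n,p2,Cb,YAW))
    cv2.imwrite(f'pics/{n}9.png',bedrect(n,p2,Cb,YAW)[0])
cv2.imwrite('pics/b9.png',np.vstack([cv2.imread('pics/scene9.png'),cv2.imread('pics/top9.png')]))
st()
```

```text
scene {'L': (np.int64(223), 'y0', np.float64(72.3), 'slope', np.float64(-0.02), 'z', np.float64(37.16), 'xmid', np.float64(31.5)), 'R': (np.int64(217), 'y0', np.float64(-121.05), 'slope', np.float64(1.8), 'z', np.float64(37.55), 'xmid', np.float64(18.0))} {'L': (19, 'y0mm', np.float64(125.64), 'slope', np.float64(0.05)), 'R': (8, 'y0mm', np.float64(-117.32), 'slope', np.float64(-0.02))}
top {'R': (np.int64(553), 'y0', np.float64(-121.57), 'slope', np.float64(1.49), 'z', np.float64(37.19), 'xmid', np.float64(3.1))} {'L': (18, 'y0mm', np.float64(127.07), 'slope', np.float64(5.62)), 'R': (19, 'y0mm', np.float64(-131.67), 'slope', np.float64(0.12))}
t 18.48 bed [ 1.15 58.79] z 25.29 rot [ 1.7999e+02  1.0000e-02 -1.5000e+01] F [ 0.5  0.1 -0.6] w 0.0 j [ 34.9  18.2 -27.9   0.  -43.9  40.1]
```

View pics/b9.png

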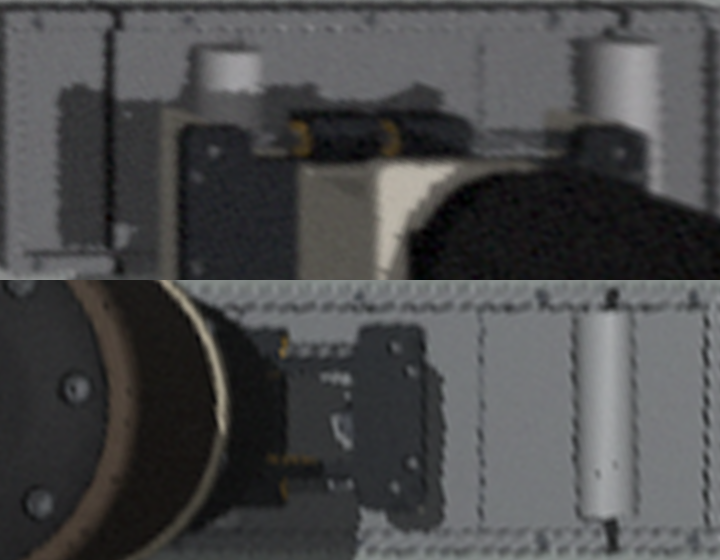

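Emit:
{"fn": "servo_tool", "kwargs": {
  "grip": [1,1,1,1,1],
  "translation": [
    [0,-0.001,0.003],
    [0,-0.001,0.005],
    [0,-0.001,0.006],
    [0,-0.001,0.006],
    [0,-0.001,0.006]
  ],
  "turn": [0,0,0,0,0]
}}

```text
time_s: 18.9
tcp_pos: [0.5278, 0.1358, 0.0192]
eef_rot: [-180.0, -0.0, -14.9]
contact_force: [-0.3, -0.0, 0.0]
gripper_width: 0.0003
```

Emit:
{"fn": "servo_tool", "kwargs": {
  "grip": [1,1],
  "translation": [
    [0,0,0.0006],
    [0,0,0.0006]
  ],
  "turn": [0,0]
}}

```text
time_s: 19.07
tcp_pos: [0.5279, 0.136, 0.0188]
eef_rot: [-180.0, -0.0, -14.9]
contact_force: [-0.7, 0.3, 3.1]
gripper_width: 0.0006
```

Emit:
{"fn": "servo_tool", "kwargs": {
  "grip": [1,1],
  "translation": [
    [0,0,0.0005],
    [0,0,0.0005]
  ],
  "turn": [0,0]
}}

```text
time_s: 19.23
tcp_pos: [0.528, 0.1361, 0.0184]
eef_rot: [-180.0, -0.0, -14.9]
contact_force: [-0.4, 0.1, 4.6]
gripper_width: 0.0007
```

```bash
python3 -c "
from go import *
st()"
```

```text
t 19.23 bed [ 1.22 61.02] z 18.35 rot [-1.7998e+02 -2.0000e-02 -1.4930e+01] F [-0.4  0.1  4.6] w 0.0007 j [ 35.1  18.8 -28.2   0.  -43.   40. ]
```

Emit:
{"fn": "servo_tool", "kwargs": {
  "grip": [1,1,1,1,1,1,1,1,1,1],
  "translation": [
    [0,-0.001,0.0003],
    [0,-0.004,0.0003],
    [0,-0.009,0.0003],
    [0,-0.015,0.0003],
    [0,-0.022,0.0003],
    [0,-0.029,0.0003],
    [0,-0.035,0.0003],
    [0,-0.039,0.0003],
    [0,-0.0415,0.0003],
    [0,-0.042,0.0003]
  ],
  "turn": [0,0,0,0,0,0,0,0,0,0]
}}

```text
time_s: 20.07
tcp_pos: [0.5389, 0.1773, 0.0183]
eef_rot: [-180.0, -0.0, -14.9]
contact_force: [-2.3, 0.2, 7.4]
gripper_width: 0.0006
```

Emit:
{"fn": "servo_tool", "kwargs": {
  "grip": [1,1,1,1,1,1,1,1],
  "translation": [
    [0,0,0],
    [0,0,0],
    [0,0,-0.002],
    [0,0,-0.006],
    [0,0.007,-0.006],
    [0,0.015,-0.006],
    [0,0.022,-0.006],
    [0,0.022,-0.006]
  ],
  "turn": [0,0,0,0,0,0,0,0]
}}

```text
time_s: 20.73
tcp_pos: [0.5318, 0.1535, 0.0235]
eef_rot: [180.0, 0.1, -15.0]
contact_force: [0.3, 0.2, -0.8]
gripper_width: 0.0005
```

Run:
```python
from meas import *
from go import st
from plant import capture
p2,d2=capture('scene');print(cyl('scene',d2,Cb,YAW))
st()
```

```text
{'L': (np.int64(232), 'y0', np.float64(92.82), 'slope', np.float64(1.66), 'z', np.float64(37.25), 'xmid', np.float64(25.8)), 'R': (np.int64(361), 'y0', np.float64(-121.22), 'slope', np.float64(2.0), 'z', np.float64(37.33), 'xmid', np.float64(11.3))}
t 20.78 bed [ 0.88 79.6 ] z 23.66 rot [ 1.7998e+02  2.0000e-02 -1.5010e+01] F [-0.6  0.2 -0.6] w 0.0003 j [ 36.4  19.1 -26.7  -0.  -44.2  38.6]
```

Emit:
{"fn": "servo_tool", "kwargs": {
  "grip": [1,1,1,1,1],
  "translation": [
    [0,-0.0015,0.003],
    [0,-0.0015,0.005],
    [0,-0.0015,0.0058],
    [0,-0.0015,0.006],
    [0,-0.0015,0.006]
  ],
  "turn": [0,0,0,0,0]
}}

```text
time_s: 21.2
tcp_pos: [0.5339, 0.1572, 0.0182]
eef_rot: [-180.0, -0.0, -14.9]
contact_force: [-0.9, -1.5, 6.2]
gripper_width: 0.0003
```

Emit:
{"fn": "servo_tool", "kwargs": {
  "grip": [1,1,1,1,1,1,1,1,1,1],
  "translation": [
    [0,-0.001,0],
    [0,-0.004,0],
    [0,-0.009,0],
    [0,-0.016,0],
    [0,-0.023,0],
    [0,-0.03,0],
    [0,-0.037,0],
    [0,-0.042,0],
    [0,-0.045,0],
    [0,-0.046,0]
  ],
  "turn": [0,0,0,0,0,0,0,0,0,0]
}}

```text
time_s: 22.03
tcp_pos: [0.5458, 0.2023, 0.0183]
eef_rot: [-180.0, -0.0, -14.9]
contact_force: [-1.7, -0.1, 6.2]
gripper_width: 0.0005
```

Emit:
{"fn": "servo_tool", "kwargs": {
  "grip": [1,1,1,1,1,1,1,1],
  "translation": [
    [0,0,0],
    [0,0,0],
    [0,0,-0.002],
    [0,0,-0.006],
    [-0.005,0.007,-0.01],
    [-0.012,0.014,-0.012],
    [-0.02,0.018,-0.011],
    [-0.02,0.018,-0.006]
  ],
  "turn": [0,0,0,0,0,0,0,0]
}}

```text
time_s: 22.7
tcp_pos: [0.5195, 0.1881, 0.0244]
eef_rot: [-180.0, -0.0, -15.0]
contact_force: [-0.6, -0.2, -0.8]
gripper_width: 0.0005
```

Run:
```python
from meas import *
from go import st
from plant import capture
p2,d2=capture('scene');print(cyl('scene',d2,Cb,YAW))
st()
```

```text
{'L': (np.int64(407), 'y0', np.float64(116.53), 'slope', np.float64(1.3), 'z', np.float64(37.35), 'xmid', np.float64(12.6)), 'R': (np.int64(473), 'y0', np.float64(-121.16), 'slope', np.float64(1.56), 'z', np.float64(37.5), 'xmid', np.float64(3.7))}
t 22.75 bed [-20.21 109.27] z 23.08 rot [ 1.7999e+02  4.0000e-02 -1.4950e+01] F [-0.9 -0.1 -0.3] w 0.0005 j [ 40.2  19.1 -26.9  -0.  -44.1  34.9]
```

Emit:
{"fn": "servo_tool", "kwargs": {
  "grip": [1,1,1,1,1],
  "translation": [
    [0,0,0.003],
    [0,0,0.005],
    [0,0,0.0058],
    [0,0,0.006],
    [0,0,0.006]
  ],
  "turn": [0,0,0,0,0]
}}

```text
time_s: 23.17
tcp_pos: [0.5214, 0.1894, 0.0187]
eef_rot: [-180.0, -0.0, -14.9]
contact_force: [-6.7, -0.4, 13.7]
gripper_width: 0.0003
```

Emit:
{"fn": "servo_tool", "kwargs": {
  "grip": [1,1,1,1,1,1,1,1,1,1],
  "translation": [
    [0,-0.001,0],
    [0,-0.003,0],
    [0,-0.006,0],
    [0,-0.009,0],
    [0,-0.012,0],
    [0,-0.0145,0],
    [0,-0.016,0],
    [0,-0.0165,0],
    [0,-0.0165,0],
    [0,-0.0165,0]
  ],
  "turn": [0,0,0,0,0,0,0,0,0,0]
}}

```text
time_s: 24.0
tcp_pos: [0.5257, 0.2058, 0.0191]
eef_rot: [-179.9, -0.0, -14.9]
contact_force: [-8.0, 2.5, 17.7]
gripper_width: 0.0005
```

Emit:
{"fn": "servo_tool", "kwargs": {
  "grip": [1,1,1,1,1,1,1,1,1,1],
  "translation": [
    [0,0,-0.001],
    [0,0,-0.003],
    [0,0,-0.01],
    [0,0,-0.03],
    [0,0.02,-0.04],
    [0,0.05,-0.04],
    [0,0.08,-0.04],
    [0,0.115,-0.04],
    [0,0.15,-0.04],
    [0,0.16,-0.04]
  ],
  "turn": [0,0,0,0,0,0,0,0,0,0]
}}

```text
time_s: 24.83
tcp_pos: [0.4819, 0.0468, 0.0577]
eef_rot: [179.9, 0.1, -15.1]
contact_force: [-0.3, -0.7, 0.5]
gripper_width: 0.0006
```

Run:
```python
from meas import *
from go import st
from plant import capture
for n in('scene','top'):
    p2,d2=capture(n);print(n,cyl(n,d2,Cb,YAW))
    cv2.imwrite(f'pics/{n}9.png',bedrect(n,p2,Cb,YAW)[0])
cv2.imwrite('pics/b10.png',np.vstack([cv2.imread('pics/scene9.png'),cv2.imread('pics/top9.png')]))
st()
```

```text
scene {'L': (np.int64(638), 'y0', np.float64(125.19), 'slope', np.float64(1.23), 'z', np.float64(37.37), 'xmid', np.float64(-1.5)), 'R': (np.int64(315), 'y0', np.float64(-120.72), 'slope', np.float64(0.6), 'z', np.float64(37.26), 'xmid', np.float64(20.7))}
top {'L': (np.int64(317), 'y0', np.float64(125.07), 'slope', np.float64(1.09), 'z', np.float64(36.81), 'xmid', np.float64(7.7)), 'R': (np.int64(195), 'y0', np.float64(-121.43), 'slope', np.float64(1.68), 'z', np.float64(37.14), 'xmid', np.float64(4.1))}
t 24.93 bed [-19.23 -35.1 ] z 58.07 rot [ 1.7999e+02  1.0000e-02 -1.5090e+01] F [ 1.4  0.  -0.1] w 0.0008 j [ 29.   10.7 -33.1   0.  -46.2  45.9]
```

View pics/b10.png

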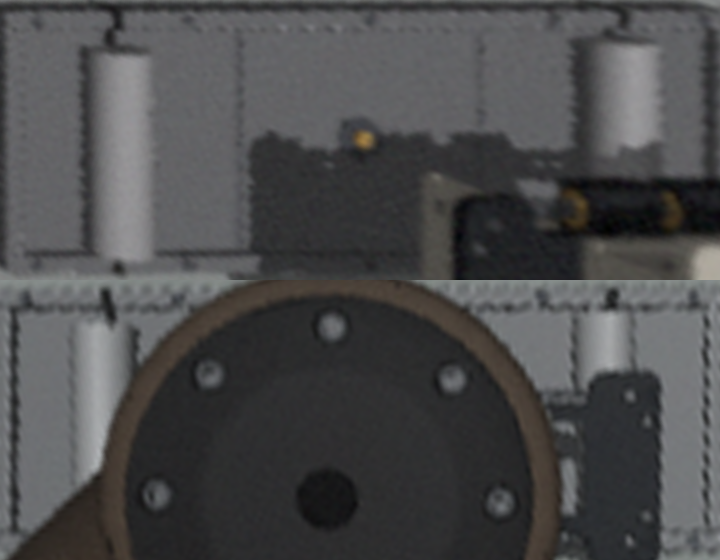

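Emit:
{"fn": "servo_tool", "kwargs": {
  "grip": [1,1,1,1,1,1,1,1],
  "translation": [
    [0.008,0.02,0],
    [0.016,0.045,0.0],
    [0.024,0.07,0.005],
    [0.026,0.081,0.015],
    [0.026,0.082,0.025],
    [0.026,0.082,0.032],
    [0.026,0.082,0.034],
    [0.026,0.082,0.034]
  ],
  "turn": [0,0,0,0,0,0,0,0]
}}

```text
time_s: 25.6
tcp_pos: [0.4883, -0.0351, 0.0233]
eef_rot: [180.0, 0.0, -14.9]
contact_force: [0.3, 0.4, 1.2]
gripper_width: 0.0004
```

Emit:
{"fn": "servo_tool", "kwargs": {
  "grip": [1,1,1,1],
  "translation": [
    [0,0,0.002],
    [0,0,0.004],
    [0,0,0.0045],
    [0,0,0.0045]
  ],
  "turn": [0,0,0,0]
}}

```text
time_s: 25.93
tcp_pos: [0.4884, -0.0354, 0.0194]
eef_rot: [-180.0, -0.0, -14.9]
contact_force: [-0.0, -0.1, -0.4]
gripper_width: 0.0006
```

```bash
python3 -c "
from go import *
st()"
```

```text
t 25.93 bed [   6.85 -114.84] z 19.42 rot [-1.7999e+02 -2.0000e-02 -1.4910e+01] F [-0.  -0.1 -0.4] w 0.0006 j [ 18.9  14.3 -35.1   0.  -40.7  56.2]
```

Emit:
{"fn": "servo_tool", "kwargs": {
  "grip": [1,1,1],
  "translation": [
    [0,0,0.0007],
    [0,0,0.0014],
    [0,0,0.0014]
  ],
  "turn": [0,0,0]
}}

```text
time_s: 26.18
tcp_pos: [0.4885, -0.0355, 0.0189]
eef_rot: [-180.0, -0.0, -14.9]
contact_force: [-3.6, 1.5, 11.1]
gripper_width: 0.0004
```

Emit:
{"fn": "servo_tool", "kwargs": {
  "grip": [1,1,1,1,1,1,1,1],
  "translation": [
    [0,0.0005,0],
    [0,0.002,0],
    [0,0.004,0],
    [0,0.0058,0],
    [0,0.007,0],
    [0,0.0075,0],
    [0,0.0075,0],
    [0,0.0075,0]
  ],
  "turn": [0,0,0,0,0,0,0,0]
}}

```text
time_s: 26.85
tcp_pos: [0.4867, -0.043, 0.0191]
eef_rot: [-180.0, -0.1, -14.9]
contact_force: [-4.6, 0.3, 12.9]
gripper_width: 0.0006
```

Emit:
{"fn": "servo_tool", "kwargs": {
  "grip": [1,1,1,1,1,1,1,1,1,1],
  "translation": [
    [0,0,-0.001],
    [0,0,-0.003],
    [0,0,-0.01],
    [0,0,-0.04],
    [0,0,-0.08],
    [0,0,-0.12],
    [-0.02,0.02,-0.15],
    [-0.05,0.05,-0.16],
    [-0.08,0.08,-0.16],
    [-0.1,0.12,-0.16]
  ],
  "turn": [0,0,0,0,0,0,0,0,0,0]
}}

```text
time_s: 27.68
tcp_pos: [0.3606, -0.1288, 0.1791]
eef_rot: [-179.9, -0.1, -14.9]
contact_force: [0.5, -1.7, 0.1]
gripper_width: 0.0005
```

Emit:
{"fn": "servo_tool", "kwargs": {
  "grip": [1,1,1,1,1,1],
  "translation": [
    [0,0.03,0],
    [0,0.06,0],
    [0,0.09,0],
    [0,0.12,0],
    [0,0.15,0],
    [0,0.15,0]
  ],
  "turn": [0,0,0,0,0,0]
}}

```text
time_s: 28.18
tcp_pos: [0.3223, -0.2772, 0.1782]
eef_rot: [180.0, 0.0, -15.1]
contact_force: [0.4, 0.9, -0.0]
gripper_width: 0.0005
```

Run:
```python
from meas import *
from go import st
from plant import capture
for n in('scene','top'):
    p2,d2=capture(n);print(n,cyl(n,d2,Cb,YAW));cv2.imwrite(f'pics/{n}_fin.png',p2)
    cv2.imwrite(f'pics/{n}9.png',bedrect(n,p2,Cb,YAW)[0])
cv2.imwrite('pics/b11.png',np.vstack([cv2.imread('pics/scene9.png'),cv2.imread('pics/top9.png')]))
st()
```

```text
scene {'L': (np.int64(637), 'y0', np.float64(125.14), 'slope', np.float64(1.18), 'z', np.float64(37.35), 'xmid', np.float64(-1.1)), 'R': (np.int64(467), 'y0', np.float64(-125.11), 'slope', np.float64(1.47), 'z', np.float64(37.29), 'xmid', np.float64(3.7))}
top {'L': (np.int64(543), 'y0', np.float64(125.14), 'slope', np.float64(1.3), 'z', np.float64(36.83), 'xmid', np.float64(-1.7)), 'R': (np.int64(546), 'y0', np.float64(-125.45), 'slope', np.float64(1.37), 'z', np.float64(37.26), 'xmid', np.float64(3.6))}
t 28.28 bed [ -91.63 -388.64] z 177.96 rot [-1.7999e+02  2.0000e-02 -1.5140e+01] F [ 0.6  0.8 -0.1] w 0.0004 j [-13.5  -3.3 -30.3  -0.  -63.   88.4]
```

View pics/b11.png

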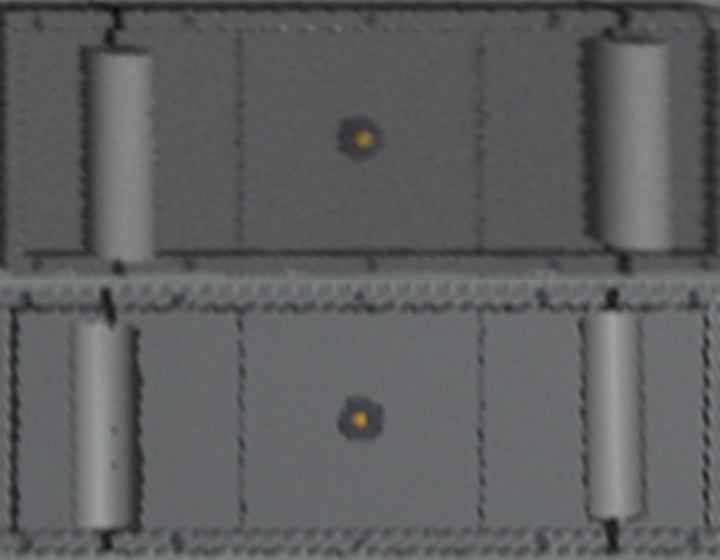

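View pics/top_fin.png

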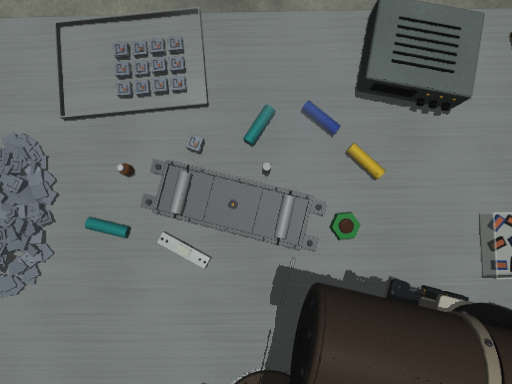

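```bash
python3 -c "
from plant import order
print(order.close_job())"
```

```text
the job is handed in; nothing more can be done
None
```

Both rollers now lie at rest on their broad black lines. I rolled them outward with light fingertip strokes across the top, and the arm stood clear when I handed the job in at about 28 s.

| Roller | Scene camera, roller vs line (mm) | Top camera, roller vs line (mm) | Tilt to its line |
|---|---|---|---|
| Left | 125.1 vs 125.6 | 125.1 vs 124.6 | about 1.2° |
| Right | −125.1 vs −124.6 | −125.5 vs −125.4 | about 1.4° |

- **Position:** these are distances along the bed from its middle. Both rollers sit within about 0.5 mm of their lines in both cameras. The line values come from the opening pictures, because the rollers now cover the lines.
- **Rolling:** each roller moved half as far as the fingertip. Contact force read about 5–18 N at the end of each move; the two final trims ran above the suggested 5–10 N (up to about 18 N left, 13 N right).
- **Tilt:** both rollers were already tilted about this much at the start, which puts their ends roughly 1 mm off the line. An off-centre stroke on the left roller did not straighten it, and I left both as they were.
- **Tool height disagreed:** the fingertips ended about 33 mm higher than the reported tool position. My first probes therefore met nothing, and I set the press height by camera and measured force instead.
- **Other items:** everything on the bench looked unmoved in the final top picture. The tweezers were mostly hidden by the arm and its shadow, so I could not check them; the arm only passed well above them.

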